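Seat a power module on a test fixture's cold plate and clamp it

ROBOT

A 6-joint arm with a two-finger parallel gripper is mounted at the origin on the work surface. World frame = base frame: x ahead of the robot, y to its left, z up, the work surface at z = 0. Lengths are in m, angles in rad, forces in N, time in s.
With the tool pointing down it reaches from about 0.275 to 0.725 m from the base axis. Payload 5.6 kg.
Tool frame: the origin (TCP) lies between the finger pads; the fingertips stand 11 mm ahead of it and the grasp point (between the pads) lies 8 mm behind it (arm.tip_reach is the distance from the TCP to the fingertips, in m); z points along the fingers, y is the direction in which the jaws open and shut (so a half turn about z gives the same grasp; the last joint's range is limited). The gripper opens to 85 mm and grips with 20 to 120 N. Pads are 22 mm wide; open, the fingers measure 114 mm over their backs; the gripper's body (76 mm by 85 mm) begins 54 mm behind the grasp point. The pads swing forward as they close: fully open they stand 13 mm farther back than shut.
Start: joints at [-1.041, 0.255, 0.108, 0, -1.424, -0.285], TCP at [0.133, -0.534, 0.242] pointing down, gripper open.
Joint ranges: [-2.95, 2.95], [-1.21, 1.97], [-1.09, 1.5], [-2.87, 1.71], [-2.94, -0.07], [-3.05, 3.05]. Speed limits (rad/s): [2.57, 2.57, 3.14, 3.14, 3.14, 3.14].

INTERFACE

Orientations are given as [roll, pitch, yaw] about the fixed x, y, z axes, in that order (R = Rz(yaw) Ry(pitch) Rx(roll)).
In Python, from workcell import status, camera, get_calibration, order, arm gives the robot as it stands.
- The arm moves only by the tool carry_out, never from a script. Its arguments are lists of equal length, an entry for each row: "hand": the opening, from 0 (shut) to 1 (fully open); "offset": the shift along the tool's x, y, z in m, a list of three; "angular": the turn, a rotation vector about the tool's x, y, z in rad, a list of three. A call has 1 to 20 rows; each row shifts and turns the commanded pose from where the row before left it, along the tool's axes as they then stand; what a row does not reach is not made up. A row lasts 1/12 s, in which the tool goes at most 41.7 mm and 7.16 degrees, less where a joint would pass 70% of its speed; a pose out of reach is approached as far as the arm can. A call is refused whole if a number of a shift passes 0.0417 or a number of a turn 0.125, either way. A call with a gripper value outside its range is refused whole. The fingers move at their own pace and stop on an object; "squeeze" is the grip in N (left out, the last holds). Time passes only in rows, so rows that do not move let the fingers close. It gives the time, the measured TCP pose, the force and the opening at its end, in the units of the state.
- status.sense(): the state, without advancing time (a new reading comes with each control period).
- camera(name): name is "scene" or "top"; returns the picture (384x512x3 uint8, red, green, blue); there is no depth.
- get_calibration(name): a dict with "fx", "fy", "cx", "cy" (pixels), "R" (3x3) and "t" (3): a world point X has camera coordinates R X + t. Camera axes: x right, y down, z forward; pixel columns grow to the right and rows downward; lengths in m; the calibration is good to about 2 mm. A picture is of the moment at which its call begins. get_calibration takes no time and is no camera call.
- order.finish_job(): hands the job in, once; it reports no verdict.
The state is a dict: "clock": time; "joint_positions": joint angles; "dq": joint speeds; "joint_torque": joint torques, N m; "ee_pos": TCP position; "eef_rot": TCP orientation; "ft_force": force on the tool from outside, world axes, zero at the start; "wrist_torque": the same for the moment, N m; "opening": finger opening in m.
Only numpy, scipy, OpenCV 4.12 (cv2) and the standard library are available. Lean on these libraries where they do the work, as an engineer would, in place of code of your own. Each camera call takes 0.05 s, during which the arm holds its last target.

TASK

Put the aluminium power module into the nest of the test fixture, its black terminal strip in the slot away from the clamp. The leaf springs in the nest make it hang up part way, so press gently on its lid until it sits fully down and level and you feel it come up against the hard stop of the cold plate; only then push the clamp's handle all the way down so that the clamp holds it. Never press the module hard against the plate, do not bring the clamp down on a module that is not home, and leave the other things on the bench alone.

Things in the scene. Friction and masses are not known exactly. Their poses are not given: they have to be found in the camera images.
- module: The loose power module: a plain die-cast aluminium box, 50 mm (its x) by 90 mm (its y) by 28 mm high, lower edges rounded 4 mm, 0.16 to 0.25 kg. Origin at the centre of its underside, z up. A black terminal strip, 26 mm wide, stands 9 mm out of its -y end, 11 to 21 mm above the underside. Its flat lid has four small corner screws and a pale label on the +y half.
- module_term_end (a point): Point on the module's underside, 40 mm from its origin towards the terminal strip (its -y).
- module_plain_end (a point): Point on the module's underside, 40 mm from its origin towards the plain end (its +y).
- fixture: The fixed test fixture: an aluminium base plate 150 mm (x) by 255 mm (y, from -90 to +165 mm), 10 mm thick, with the nest and a hold-down clamp. It stands on levelling feet, its underside 4 to 13 mm above the bench. Origin on that underside, below the middle of the nest; +y points to the clamp, z up. The module's axes must lie along the fixture's.
- nest_seat (a point): Middle of the cold plate's top, the module's seat, 25 mm above the fixture's origin; axes as the fixture. When home, the module's origin lies here. Black guide posts stand round it, straight faces at x = +-25.8 mm and y = +-46 mm up to 15 mm above the seat. The x guides leave windows from y = -25 to +25 mm for fingers; the -y end has a slot 31 mm wide for the terminal strip.
- nest_mouth (a point): Middle of the nest's mouth, 23 mm above the seat. From 15 to 23 mm above the seat all guides flare outward by 4 mm, as a lead-in.
- leaf_springs (a point): Middle of four bowed brass leaf springs (12 mm wide, between the posts of the x guides, two a side at y = +-36 mm, bowed inward most 8 mm above the seat). They grip the module's long sides: it hangs up on them 5 to 18 mm above the seat and will not drop by its own weight. It takes about 2 to 12 N to push it on down (more if it is cocked); at the hard stop the force rises steeply beyond that.
- cold_plate: The fixed aluminium cold plate, 116 by 88 by 15 mm; its top is the seat. Origin at the middle of its underside, 10 mm above the fixture's origin. Pressing the module on it with more than 25 N harms the module.
- clamp_arm: The steel hold-down arm, 16 mm wide, of a toggle clamp. Origin at its pivot, 100 mm from the nest's middle towards fixture +y, 60 mm above the fixture's origin; it turns about fixture x. A spring-loaded rubber foot, 18 mm across, hangs 100 mm from the pivot. At the start the arm stands upright (top 180 mm above the origin), clear of the nest; closed, it lies level, the foot on mid-lid with some 4 to 8 N.
- handle_grip (a point): Point on the axis of the handle's black grip (18 mm thick). Its y axis runs along the handle to the free end (39 mm away), its z axis is the handle's upper side, the side to push. At the start the handle stands behind the arm, leaning 60 deg up from level towards fixture +y, this point at y 168, z 149 mm in the fixture's frame; closed, the handle is level and this point is at y 196, z 78 mm, having swung over and down.
- clamp_handle (a joint): Angle between handle and arm, rad: 0 when clamped (both level, handle pointing to fixture +y, past the toggle's dead centre, against its stop); about 2.7 at the start. Pushing the grip to fixture +y and down swings the arm down; it stays where it is left. Needs 2 to 5 N at the grip, a few newtons more for the last 15 degrees of the handle, then comes a hard stop.
- multimeter: A grey hand multimeter, 80 by 150 by 38 mm, lying on the bench at the fixture's left. Leave alone. Origin at the centre of its underside.
- screwdriver: A screwdriver, 170 mm long, lying on the left beyond the clamp's handle. Leave alone.
- parts_tray: A small grey parts tray, 90 by 130 by 28 mm, far right. Leave alone. Origin at the centre of its underside.
- wire_spool: A standing spool, 54 mm across and 40 mm high, behind the fixture. Leave alone. Origin at the centre of its underside.
- flux_bottle: A clear bottle, 48 mm across and 110 mm high, behind the fixture. Leave alone. Origin at the centre of its underside.
- heat_sink: A finned aluminium heat sink, 60 by 80 by 30 mm, open fins on top, right of the module. Leave alone. Origin at the centre of its underside.
- tweezers: Steel tweezers, 135 mm long and 6 mm high, lying right of the module. Leave alone.
There are look-alikes about, which are no part of the job. What is shaped like the module but purple or red is not meant.

How it is judged:
On the way, in this order (a step that is already met when the one before it is completed fails the run):
1. with the clamp still open, the module is pressed home: level, fully down, and pushed against the cold plate's hard stop with over 3 N (z of each of module_term_end, module_plain_end in the frame of nest_seat below 0.0015 m and horizontal distance between module and nest_seat below 0.003 m and y of module_term_end in the frame of nest_seat below -0.03 m and value of joint clamp_handle above 1.5 rad and contact force between module and cold_plate above 3 N), for 0.05 s.
2. the clamp handle is pushed all the way down (value of joint clamp_handle below 0.06 rad), for 0.2 s.
At the end, for the whole second after the job is handed in: The module rests in the nest, terminal strip towards the slot, both ends of its underside within 1.5 mm of the cold plate and its middle within 3 mm of the nest's; the clamp handle is fully down (under 0.06 rad) with the rubber foot pressing on the module with over 2 N, and the module is at rest (z of each of module_term_end, module_plain_end in the frame of nest_seat below 0.0015 m and horizontal distance between module and nest_seat below 0.003 m and y of module_term_end in the frame of nest_seat below -0.03 m and value of joint clamp_handle below 0.06 rad and contact force between clamp_arm and module above 2 N and linear speed of module below 0.01 m/s); the robot touches nothing.
It fails at once if the module is pressed on the cold plate with more than 25 N (contact force between module and cold_plate above 25 N).
It fails at once if the clamp is brought down on a module that is more than 2 mm short of home (contact force between clamp_arm and module above 1 N and z of any of module_term_end, module_plain_end in the frame of nest_seat above 0.002 m).
It fails at once if another thing on the bench is moved by more than 15 mm (distance of any of multimeter, screwdriver, parts_tray, wire_spool, flux_bottle, heat_sink, tweezers from where it was at the start of the episode above 0.015 m).
It also fails if it takes over 72 s, if anything falls off the work surface, if the arm or the gripper's body presses on something with over 40 N, if the wrist force passes 120 N, or if a joint passes its speed limit or range.

## Working session

There is one attempt and no reset: what is moved stays moved. The work goes in short steps, Python scripts to look and compute and a tool call to move; the robot and the scene stay as the last step left them, time stands still between calls to the robot, and variables do not carry over. Pictures are saved under pics/ and viewed, and the job is handed in when it is done.

Besides the shell and the picture viewer there is one more tool, called after "Call:" as a command line: name --argument value ..., lists and objects as JSON in quotes. carry_out: Moves the arm, as the interface text tells. Its arguments: {"type":"object","properties":{"hand":{"type":"array","items":{"type":"number"}},"offset":{"type":"array","items":{"type":"array","items":{"type":"number"}}},"angular":{"type":"array","items":{"type":"array","items":{"type":"number"}}},"squeeze":{"type":"number"}},"required":["hand","offset","angular"]}

```bash
ls; mkdir -p pics; python3 - <<'E'
from workcell import status, camera, get_calibration, arm
import cv2
s=status.sense(); print({k:s[k] for k in s})
print(arm.tip_reach,[a for a in dir(arm) if a[0]!='_'])
for n in("scene","top"):
    im=camera(n); cv2.imwrite(f"pics/{n}0.png",cv2.cvtColor(im,cv2.COLOR_RGB2BGR)); print(n,get_calibration(n))
E
```

```text
pics
{'clock': 0.0, 'joint_positions': array([-1.04139727e+00,  2.55754568e-01,  1.06999231e-01, -4.50091008e-04,
       -1.42388712e+00, -2.84589087e-01]), 'dq': array([-0.00122945, -0.00106204, -0.0012246 ,  0.00048452, -0.00172916,
       -0.00056564]), 'joint_torque': array([-4.78160073e-04, -3.86627126e+01,  2.37935936e+01,  5.36513284e+00,
       -6.24963912e-03, -1.15837784e-05]), 'ee_pos': array([ 0.13323541, -0.53313406,  0.24139343]), 'eef_rot': array([ 3.13969579e+00, -9.11130329e-05, -2.89684889e+00]), 'ft_force': array([-0.77186576, -0.06437838, -0.0436776 ]), 'wrist_torque': array([-0.04137064,  0.02082304, -0.05063206]), 'opening': 0.08538950408360023}
0.011 ['PlanningError', 'tip_reach']
scene {'fx': 494.7717447755474, 'fy': 494.7717447755474, 'cx': 254.98023469461577, 'cy': 197.841831384864, 'R': array([[ 0.75627387,  0.65416343,  0.01095672],
       [ 0.4734855 , -0.5356826 , -0.69918212],
       [-0.45151005,  0.53396101, -0.71485965]]), 't': array([-0.39169181, -0.21810699,  1.73744768])}
top {'fx': 381.9360099345828, 'fy': 381.9360099345828, 'cx': 254.46608552618534, 'cy': 186.68917641062436, 'R': array([[ 2.11389534e-02, -9.99776449e-01,  4.42398011e-04],
       [-9.96364188e-01, -2.11033299e-02, -8.25412280e-02],
       [ 8.25321120e-02,  1.30404564e-03, -9.96587553e-01]]), 't': array([-0.0423118 ,  0.54617884,  1.18371331])}
```

View pics/scene0.png

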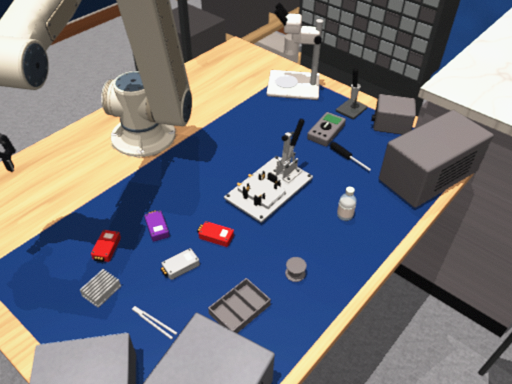

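View pics/top0.png

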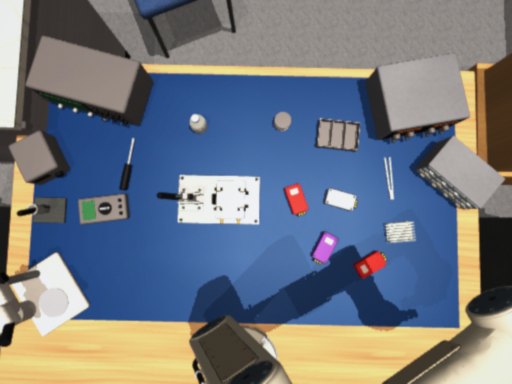

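Candidates for the module: the aluminium/white box at top (340,199) / scene (180,263); red boxes at top (295,199) and (371,264); purple at top (325,247); heat sink (finned) at top (400,231). By the description it's the aluminium box at top (340,199). I'll check that in close crops.

```bash
python3 - <<'E'
import cv2,numpy as np
t=cv2.imread("pics/top0.png"); s=cv2.imread("pics/scene0.png")
a=cv2.resize(t[180:220,310:370],None,fx=6.5,fy=6.5,interpolation=cv2.INTER_CUBIC)
b=cv2.resize(s[240:285,150:210],None,fx=6.5,fy=6.5,interpolation=cv2.INTER_CUBIC)
b=b[:260]if 0 else b
h=max(a.shape[0],b.shape[0]); a=cv2.copyMakeBorder(a,0,h-a.shape[0],0,0,cv2.BORDER_CONSTANT)
cv2.imwrite("pics/cropmod.png",np.hstack([a,b]))
a=cv2.resize(t[165:235,150:270],None,fx=6.5,fy=6.5,interpolation=cv2.INTER_CUBIC); cv2.imwrite("pics/cropfixt.png",a)
b=cv2.resize(s[115:225,215:320],None,fx=5.4,fy=5.4,interpolation=cv2.INTER_CUBIC); cv2.imwrite("pics/cropfixs.png",b)
E
```

```text
(no output)
```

View pics/cropmod.png

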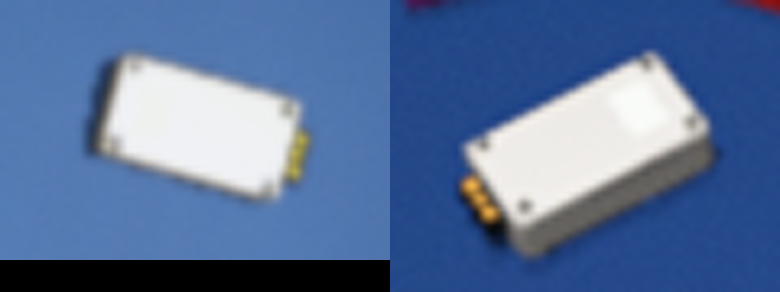

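View pics/cropfixt.png

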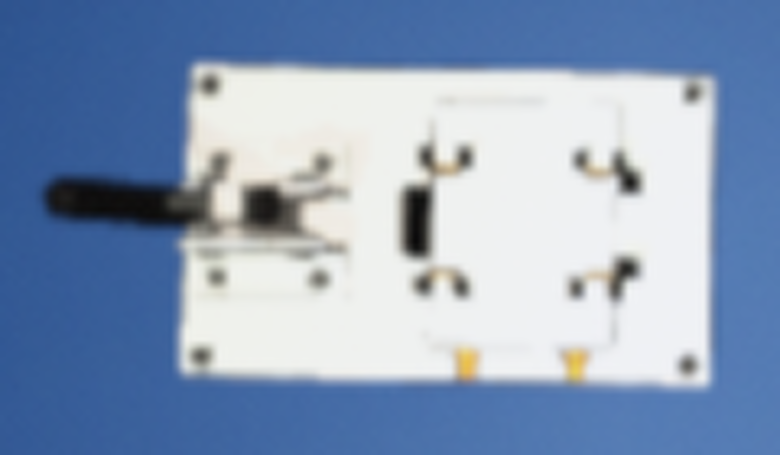

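View pics/cropfixs.png

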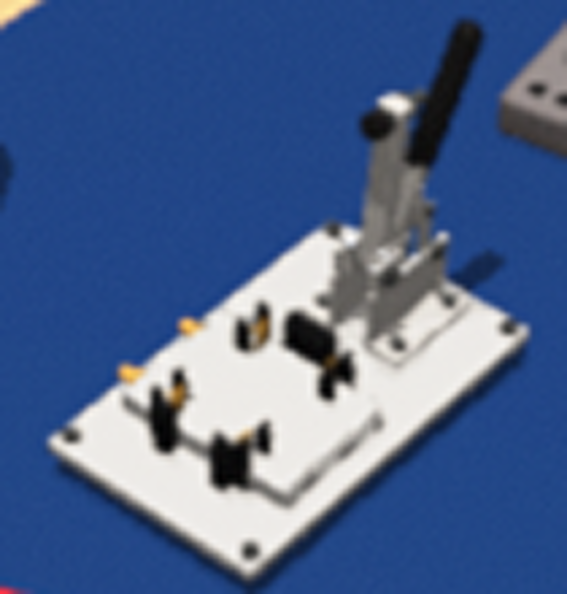

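The crop confirms it: a plain aluminium box with its terminal strip at top crop right (295,155) → towards −y world, and the pale label on the +y half. The fixture is at top (219,200), clamp upright to its left (+y world), handle upright at top (165,195). Next I'll fit silhouettes of both in both cameras.

```bash
cat > h.py <<'E'
import cv2,numpy as np
from scipy.optimize import least_squares
from workcell import get_calibration
C={n:get_calibration(n) for n in("scene","top")}
def proj(n,X):
    c=C[n];p=np.atleast_2d(X)@np.array(c["R"]).T+c["t"]
    return np.c_[c["fx"]*p[:,0]/p[:,2]+c["cx"],c["fy"]*p[:,1]/p[:,2]+c["cy"]]
def ray(n,uv,z):
    c=C[n];R=np.array(c["R"]);d=R.T@np.array([(uv[0]-c["cx"])/c["fx"],(uv[1]-c["cy"])/c["fy"],1]);o=-R.T@c["t"]
    return o+d*(z-o[2])/d[2]
def ratio(im): # bgr
    im=im.astype(np.float32); return im[...,2]/(im[...,0]+15)
def contour(im,box,thr=0.65,F=8):
    x0,y0,x1,y1=box
    r=cv2.resize(ratio(im)[y0:y1,x0:x1],None,fx=F,fy=F,interpolation=cv2.INTER_LINEAR)
    m=(r>thr).astype(np.uint8)
    cs,_=cv2.findContours(m,cv2.RETR_EXTERNAL,cv2.CHAIN_APPROX_NONE)
    c=max(cs,key=cv2.contourArea)[:,0,:].astype(float)
    return (c+0.5)/F-0.5+[x0,y0]
def corners(xr,yr,zr,p):
    x,y,yaw=p[:3];c,s=np.cos(yaw),np.sin(yaw)
    P=np.array([[a,b,d] for a in xr for b in yr for d in zr])
    return np.c_[x+c*P[:,0]-s*P[:,1],y+s*P[:,0]+c*P[:,1],P[:,2]+(p[3] if len(p)>3 else 0)]
def fit(conts,xr,yr,zr,p0):
    def f(p):
        out=[]
        for n,c in conts.items():
            h=cv2.convexHull(proj(n,corners(xr,yr,zr,p)).astype(np.float32))
            out+= [cv2.pointPolygonTest(h,(float(u),float(v)),True) for u,v in c[::3]]
        return np.array(out)
    r=least_squares(f,p0,loss="cauchy",f_scale=0.3,diff_step=1e-4,x_scale=[.01,.01,.05]+([.01] if len(p0)>3 else []))
    return r.x,np.median(np.abs(f(r.x)))
E
python3 - <<'E'
from h import *
t=cv2.imread("pics/top0.png"); s=cv2.imread("pics/scene0.png")
mc={"top":contour(t,(315,180,370,220)),"scene":contour(s,(150,240,210,285))}
fc={"top":contour(t,(145,165,270,235)),"scene":contour(s,(215,115,320,225))}
for k in mc: print(k,mc[k].min(0),mc[k].max(0),fc[k].min(0),fc[k].max(0),-C[k]["R"].T@C[k]["t"])
m0=ray("top",(340,199),.028); f0=ray("top",(229,200),.02); print(m0,f0)
for sel in(["top"],["scene"],["top","scene"]):
    print(sel,"mod",fit({k:mc[k] for k in sel},(-.025,.025),(-.045,.045),(0,.028),[m0[0],m0[1],.2-0.4]))
    for h in (None,):
        print(sel,"fix",fit({k:fc[k] for k in sel},(-.075,.075),(-.09,.165),(0,.01),[f0[0],f0[1],0,.008]))
        print(sel,"fix",fit({k:fc[k] for k in sel},(-.075,.075),(-.09,.165),(0,.01),[f0[0],f0[1],0]))
E
```

```text
top [323.9375 187.6875] [357.5625 210.4375] [174.5625 174.0625] [259.6875 224.3125] [ 0.4473931  -0.03231977  1.22477494]
scene [160.1875 247.8125] [199.0625 278.8125] [223.5625 131.6875] [312.3125 221.8125] [ 1.18397186 -0.78833498  1.09382639]
[ 0.51345223 -0.29975655  0.028     ] [0.50332108 0.04871826 0.02      ]
['top'] mod (array([ 0.51370829, -0.30292227, -0.25924698]), np.float64(0.1727947258897084))
['top'] fix (array([5.04720166e-01, 4.28714738e-02, 5.62317647e-19, 2.73262657e-02]), np.float64(0.16211886323721836))
['top'] fix (array([0.50419131, 0.04736901, 0.        ]), np.float64(1.0801792013460663))
['scene'] mod (array([ 0.51209716, -0.30363227, -0.19598532]), np.float64(0.5892929064841186))
['scene'] fix (array([ 5.02215230e-01,  4.67677280e-02, -5.39531767e-21,  9.73436946e-03]), np.float64(0.17110890840922283))
['scene'] fix (array([0.49641139, 0.0534973 , 0.00221652]), np.float64(0.27842477948915556))
['top', 'scene'] mod (array([ 0.51371962, -0.30303904, -0.25725463]), np.float64(0.21628011013820553))
['top', 'scene'] fix (array([ 0.50471769,  0.04360047, -0.00208515,  0.0141774 ]), np.float64(0.3304899326785141))
['top', 'scene'] fix (array([5.03929716e-01, 4.79401342e-02, 3.37870510e-05]), np.float64(1.5330382838781038))
```

```bash
python3 - <<'E'
s=open('h.py').read()
i=s.index("    r=least_squares")
s=s[:i]+'''    p0=np.array(p0,float)
    g=lambda q:f(p0+(q-1)*.01)
    r=least_squares(g,np.ones(len(p0)),loss="cauchy",f_scale=0.3,diff_step=.02)
    r=least_squares(g,r.x,loss="cauchy",f_scale=0.2,diff_step=.003)
    p=p0+(r.x-1)*.01
    return p.round(4),np.median(np.abs(f(p))).round(3)
'''
open('h.py','w').write(s)
E
python3 - <<'E'
from h import *
t=cv2.imread("pics/top0.png"); s=cv2.imread("pics/scene0.png")
mc={"top":contour(t,(315,180,370,220)),"scene":contour(s,(150,240,210,285))}
fc={"top":contour(t,(145,165,270,235)),"scene":contour(s,(215,115,320,225))}
m0=ray("top",(340,199),.028); f0=[.504,.043]
for sel in(["top"],["scene"],["top","scene"]):
    print(sel,"mod",fit({k:mc[k] for k in sel},(-.025,.025),(-.045,.045),(0,.028),[m0[0],m0[1],-.25]))
    for h in (.004,.008,.013): 
        print(sel,"fix",h,fit({k:fc[k] for k in sel},(-.075,.075),(-.09,.165),(h,h+.01),[f0[0],f0[1],-.01]))
print(fit(fc,(-.075,.075),(-.09,.165),(0,.01),[*f0,-.01,.008]))
o=[]
p,_=fit(fc,(-.075,.075),(-.09,.165),(0,.01),[*f0,-.01,.008])
for im,n,b,k in((t,"top",(145,165,270,235),6),(s,"scene",(215,115,320,225),5)):
    F=k; c=cv2.resize(im[b[1]:b[3],b[0]:b[2]],None,fx=F,fy=F)
    for X in [(0,.0),]:
        for xr,yr,zr in(((-.075,.075),(-.09,.165),(.01,.01)),((-.0258,.0258),(-.046,.046),(.025,.025)),((-.009,.009),(.168,.168),(.149,.149))):
            q=proj(n,corners(xr,yr,zr,p)); q=((q-b[:2]+.5)*F-.5).astype(int)
            for a in q: cv2.circle(c,tuple(map(int,a)),3,(0,0,255),1)
    cv2.imwrite(f"pics/ov_{n}.png",c)
E
```

```text
['top'] mod (array([ 0.5137, -0.3029, -0.2593]), np.float64(0.17))
['top'] fix 0.004 (array([0.5042, 0.0431, 0.001 ]), np.float64(0.673))
['top'] fix 0.008 (array([0.5043, 0.0432, 0.0009]), np.float64(0.427))
['top'] fix 0.013 (array([0.5044, 0.0433, 0.0006]), np.float64(0.315))
['scene'] mod (array([ 0.5139, -0.3031, -0.2564]), np.float64(0.669))
['scene'] fix 0.004 (array([0.4988, 0.0508, 0.0028]), np.float64(0.194))
['scene'] fix 0.008 (array([0.5013, 0.048 , 0.0026]), np.float64(0.141))
['scene'] fix 0.013 (array([0.5043, 0.0444, 0.0018]), np.float64(0.187))
['top', 'scene'] mod (array([ 0.5138, -0.303 , -0.2579]), np.float64(0.225))
['top', 'scene'] fix 0.004 (array([0.5039, 0.0432, 0.0008]), np.float64(1.314))
['top', 'scene'] fix 0.008 (array([5.038e-01, 4.640e-02, 4.000e-04]), np.float64(0.761))
['top', 'scene'] fix 0.013 (array([0.5043, 0.0443, 0.0009]), np.float64(0.306))
(array([0.5059, 0.0431, 0.0009, 0.0155]), np.float64(0.311))
```

```bash
python3 - <<'E'
import cv2,numpy as np
a=cv2.imread("pics/ov_top.png");b=cv2.imread("pics/ov_scene.png")
print(a.shape,b.shape)
E
```

```text
(420, 750, 3) (550, 525, 3)
```

View pics/ov_top.png

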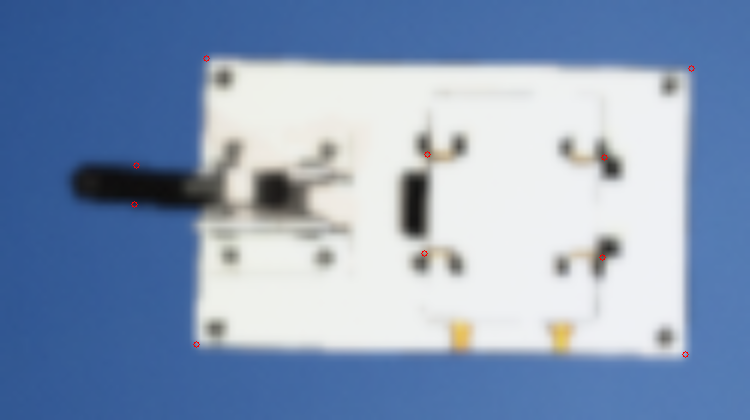

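View pics/ov_scene.png

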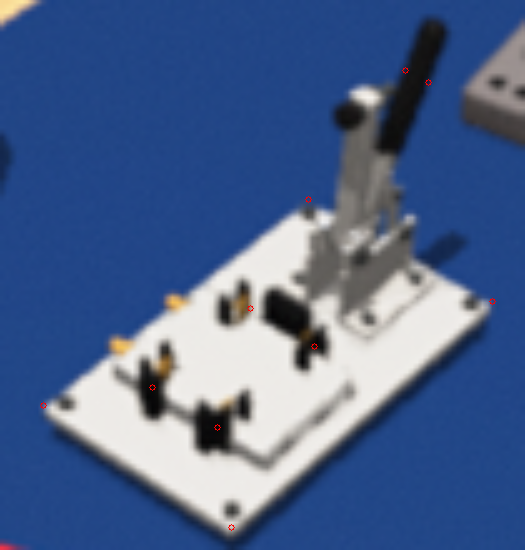

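Fixture ≈ (0.5045, 0.0435), yaw ≈ 0, underside z ≈ 0.013. Its plate corners, nest guides and handle overlay agree within ~1–2 px. Module ≈ (0.5138, −0.303), yaw −0.258 from both cameras. I'll turn the tool and go above the module.

Call:
carry_out --hand '[1,1,1,1,1,1,1,1,1,1,1,1,1,1,1,1,1,1,1,1]' --offset '[[0,0,0],[0,0,0],[0,0,0],[0,0,0],[0,0,0],[0,0,0],[0,0,0],[0,0,0],[0,0,0],[0,0,0],[-0.02,-0.0193,0],[-0.02,-0.0193,0],[-0.02,-0.0193,0],[-0.02,-0.0193,0],[-0.02,-0.0193,0],[-0.02,-0.0193,0],[-0.02,-0.0193,0],[-0.02,-0.0193,0],[-0.02,-0.0193,0],[-0.02,-0.0193,0]]' --angular '[[0,0,-0.1068],[0,0,-0.1068],[0,0,-0.1068],[0,0,-0.1068],[0,0,-0.1068],[0,0,-0.1068],[0,0,-0.1068],[0,0,-0.1068],[0,0,-0.1068],[0,0,-0.1068],[0,0,0],[0,0,0],[0,0,0],[0,0,0],[0,0,0],[0,0,0],[0,0,0],[0,0,0],[0,0,0],[0,0,0]]'

```text
clock: 1.77
ee_pos: [0.3718, -0.3883, 0.2419]
eef_rot: [3.141, 0.0, -1.829]
ft_force: [0.9, -0.5, 0.3]
opening: 0.0855
```

```bash
cat > go.py <<'E'
import sys,numpy as np
from scipy.spatial.transform import Rotation as Ro
from workcell import status
def delta(x,y,z,yaw,roll=np.pi,pitch=0):
    s=status.sense();A=Ro.from_euler("xyz",s["eef_rot"]);B=Ro.from_euler("xyz",[roll,pitch,yaw])
    d=A.inv().apply(np.array([x,y,z])-s["ee_pos"])
    print("t",round(s["clock"],2),"pos",s["ee_pos"].round(4),"rot",s["eef_rot"].round(4),"q",s["joint_positions"].round(2),"F",s["ft_force"].round(2),"open",round(s["opening"],4))
    print("tool delta",d.round(4),"rotvec",(A.inv()*B).as_rotvec().round(4))
if __name__=="__main__": delta(*map(float,sys.argv[1:]))
E
python3 go.py .5138 -.303 .15 -1.829
```

```text
t 1.77 pos [ 0.3718 -0.3883  0.2419] rot [ 3.1408e+00  4.0000e-04 -1.8287e+00] q [-0.52  0.23  0.08 -0.   -1.42  0.26] F [ 0.91 -0.48  0.3 ] open 0.0855
tool delta [-0.1187 -0.1156  0.0919] rotvec [0.0008 0.0004 0.0003]
```

Call:
carry_out --hand '[1,1,1,1,1,1,1,1]' --offset '[[-0.02,-0.0193,0],[-0.02,-0.0193,0],[-0.02,-0.0193,0.01],[-0.02,-0.0193,0.02],[-0.02,-0.0193,0.03],[-0.0195,-0.0193,0.03],[0,0,0],[0,0,0]]' --angular '[[0,0,0],[0,0,0],[0,0,0],[0,0,0],[0,0,0],[0,0,0],[0,0,0],[0,0,0]]'

```text
clock: 2.43
ee_pos: [0.5129, -0.302, 0.1493]
eef_rot: [3.136, 0.0, -1.827]
ft_force: [-0.4, 0.7, 0.6]
opening: 0.0857
```

```bash
python3 go.py .5138 -.303 .013 -1.829; python3 - <<'E'
from h import *
from workcell import camera,status
p=status.sense()["ee_pos"]
for n in("scene","top"):
    im=cv2.cvtColor(camera(n),cv2.COLOR_RGB2BGR)
    q=proj(n,p)[0]; q2=proj(n,p-[0,0,.011])[0]; print(n,q,q2)
    x,y=int(q[0]),int(q[1]); c=im[max(0,y-45):y+45,x-35:x+35]
    F=6;c=cv2.resize(c,None,fx=F,fy=F,interpolation=cv2.INTER_CUBIC)
    for k in(q,q2): cv2.circle(c,tuple(int(v) for v in ((k-[x-35,y-45]+.5)*F)),3,(0,0,255),1)
    cv2.imwrite(f"pics/g1_{n}.png",c)
a=cv2.imread("pics/g1_scene.png");b=cv2.imread("pics/g1_top.png");cv2.imwrite("pics/g1.png",cv2.resize(np.hstack([a,b]),None,fx=.9,fy=.9))
E
```

```text
t 2.43 pos [ 0.5129 -0.302   0.1493] rot [ 3.1356e+00  5.0000e-04 -1.8269e+00] q [-0.27  0.39  0.06 -0.   -1.25  0.01] F [-0.45  0.66  0.61] open 0.0857
tool delta [ 0.0008 -0.0019  0.1363] rotvec [0.006  0.0005 0.0021]
scene [175.14384164 230.67946983] [175.59992888 233.52687255]
top [350.43007038 197.04128536] [349.46129044 197.25574646]
```

View pics/g1.png

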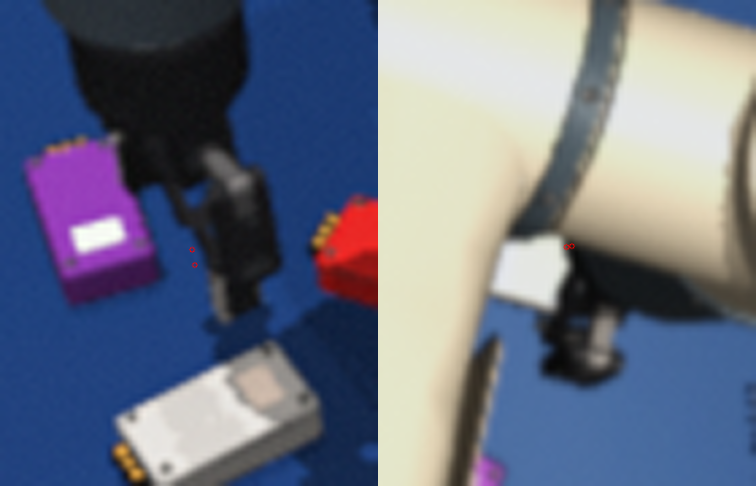

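Scene crop: the gripper is open above the module, the near finger at crop (235,290) on the module's +x side, the module lid at (220,400); consistent with the TCP projection. I'll descend.

Call:
carry_out --hand '[1,1,1,1,1,1,1,1]' --offset '[[0,0,0.02],[0,0,0.02],[0,0,0.02],[0,0,0.02],[0,0,0.01],[0,0,0.005],[0,0,0],[0,0,0]]' --angular '[[0,0,0],[0,0,0],[0,0,0],[0,0,0],[0,0,0],[0,0,0],[0,0,0],[0,0,0]]'

```text
clock: 3.2
ee_pos: [0.514, -0.3042, 0.0587]
eef_rot: [-3.139, -0.001, -1.829]
ft_force: [0.3, -0.8, 1.0]
opening: 0.0853
```

```bash
python3 go.py .5138 -.303 .013 -1.829; python3 - <<'E'
from h import *
from workcell import camera
im=cv2.cvtColor(camera("scene"),cv2.COLOR_RGB2BGR)
cv2.imwrite("pics/g2.png",cv2.resize(im[200:300,130:230],None,fx=6,fy=6,interpolation=cv2.INTER_CUBIC))
E
```

```text
t 3.2 pos [ 0.514  -0.3042  0.0587] rot [-3.1395e+00 -6.0000e-04 -1.8290e+00] q [-0.27  0.46 -0.08  0.   -1.03  0.01] F [ 0.25 -0.84  0.98] open 0.0853
tool delta [-0.0011  0.0006  0.0457] rotvec [-0.0021 -0.0006  0.    ]
```

View pics/g2.png

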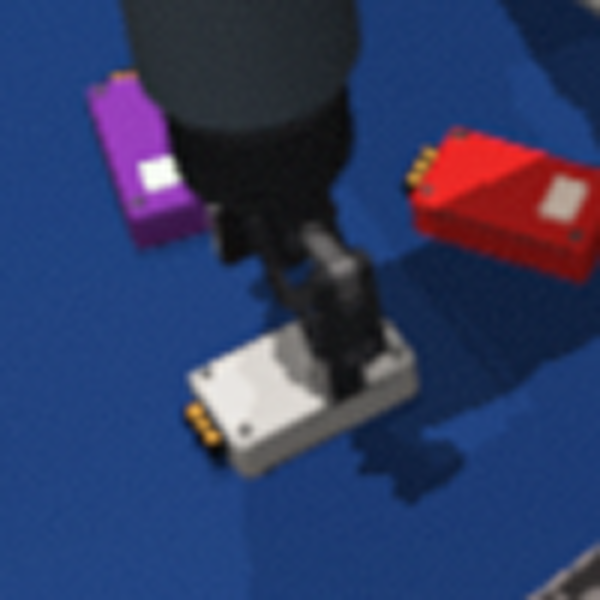

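Scene crop: the finger at (350,380) will come down just outside the long +x side near the middle (edge middle ~(330,430)). Descending and closing with 30 N.

Call:
carry_out --hand '[1,1,1,1,1,1]' --offset '[[-0.0005,0.0005,0.012],[-0.0005,0,0.012],[0,0,0.012],[0,0,0.009],[0,0,0],[0,0,0]]' --angular '[[0,0,0],[0,0,0],[0,0,0],[0,0,0],[0,0,0],[0,0,0]]' --squeeze 30

```text
clock: 3.75
ee_pos: [0.5135, -0.3026, 0.0128]
eef_rot: [-3.141, -0.0, -1.829]
ft_force: [0.6, -0.4, -0.1]
opening: 0.0856
```

```bash
python3 go.py .5138 -.303 .013 -1.829; python3 - <<'E'
from h import *
from workcell import camera
im=cv2.cvtColor(camera("scene"),cv2.COLOR_RGB2BGR)
cv2.imwrite("pics/g3.png",cv2.resize(im[200:300,130:230],None,fx=6,fy=6,interpolation=cv2.INTER_CUBIC))
E
```

```text
t 3.75 pos [ 0.5135 -0.3026  0.0128] rot [-3.1413e+00 -3.0000e-04 -1.8286e+00] q [-0.27  0.51 -0.13  0.   -0.93  0.01] F [ 0.58 -0.41 -0.15] open 0.0856
tool delta [ 0.0003 -0.0004 -0.0002] rotvec [-0.0003 -0.0003  0.0004]
```

View pics/g3.png

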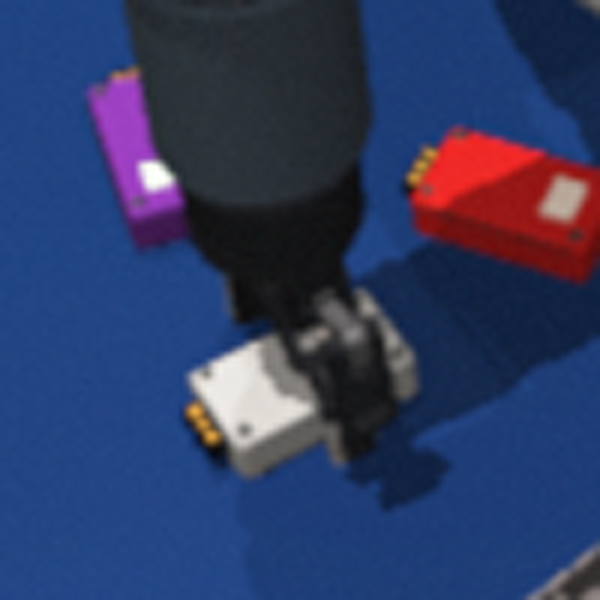

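The fingers straddle the box near its middle (finger at (355,420)). Closing.

Call:
carry_out --hand '[0.5,0.45,0.4,0.4,0.4,0.4,0.4,0.4,0.4]' --offset '[[0,0,0],[0,0,0],[0,0,0],[0,0,0],[0,0,0],[0,0,0],[0,0,0],[0,0,0],[0,0,0]]' --angular '[[0,0,0],[0,0,0],[0,0,0],[0,0,0],[0,0,0],[0,0,0],[0,0,0],[0,0,0],[0,0,0]]' --squeeze 30

```text
clock: 4.55
ee_pos: [0.5135, -0.3025, 0.013]
eef_rot: [-3.141, -0.0, -1.829]
ft_force: [-0.7, 0.8, 5.4]
opening: 0.0495
```

```bash
python3 go.py .5138 -.303 .013 -1.829
```

```text
t 4.55 pos [ 0.5135 -0.3025  0.013 ] rot [-3.1408e+00 -3.0000e-04 -1.8286e+00] q [-0.27  0.51 -0.13  0.   -0.93  0.01] F [-0.73  0.82  5.38] open 0.0495
tool delta [ 0.0004 -0.0004  0.    ] rotvec [-0.0008 -0.0003  0.0004]
```

Gripped (49.5 mm). Lifting and looking.

Call:
carry_out --hand '[0.4,0.4,0.4,0.4,0.4,0.4,0.4,0.4,0.4]' --offset '[[0,0,-0.005],[0,0,-0.01],[0,0,-0.02],[0,0,-0.025],[0,0,-0.025],[0,0,-0.025],[0,0,-0.015],[0,0,0],[0,0,0]]' --angular '[[0,0,0],[0,0,0],[0,0,0],[0,0,0],[0,0,0],[0,0,0],[0,0,0],[0,0,0],[0,0,0]]'

```text
clock: 5.3
ee_pos: [0.5134, -0.3022, 0.1379]
eef_rot: [-3.14, 0.001, -1.829]
ft_force: [-0.6, 0.7, -3.7]
opening: 0.0492
```

```bash
python3 go.py .5045 .0435 .138 -1.57; python3 - <<'E'
from h import *
from workcell import camera
im=cv2.cvtColor(camera("scene"),cv2.COLOR_RGB2BGR)
cv2.imwrite("pics/g4.png",cv2.resize(im[170:270,130:230],None,fx=6,fy=6,interpolation=cv2.INTER_CUBIC))
E
```

```text
t 5.3 pos [ 0.5134 -0.3022  0.1379] rot [-3.1400e+00  6.0000e-04 -1.8291e+00] q [-0.27  0.39  0.04 -0.   -1.21  0.01] F [-0.63  0.69 -3.66] open 0.0492
tool delta [-0.332   0.0969 -0.    ] rotvec [-0.0017  0.0003 -0.2591]
```

View pics/g4.png

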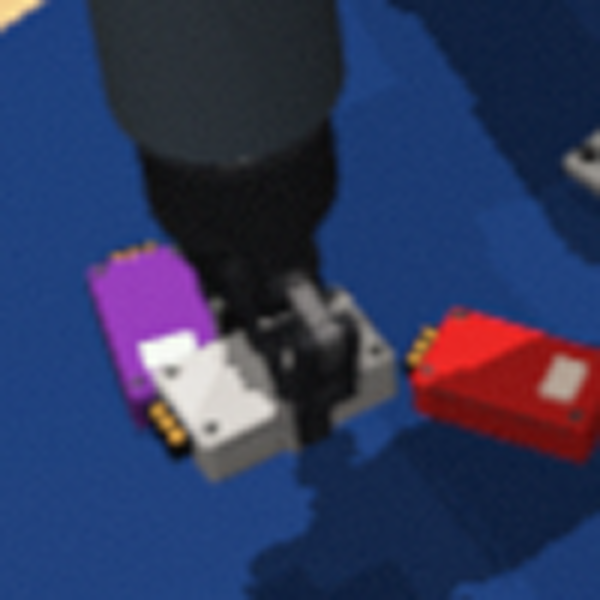

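Held level, terminal strip at (165,430) towards −y. Now rotate to the fixture's axes and carry over above the nest.

Call:
carry_out --hand '[0.4,0.4,0.4,0.4,0.4,0.4,0.4,0.4,0.4,0.4,0.4,0.4,0.4,0.4,0.4,0.4,0.4,0.4,0.4,0.4]' --offset '[[0,0,0],[0,0,0],[0,0,0],[-0.01,0.0009,0],[-0.02,0.001,0],[-0.027,0.001,0],[-0.027,0.001,0],[-0.027,0.001,0],[-0.027,0.001,0],[-0.027,0.001,0],[-0.027,0.001,0],[-0.027,0.001,0],[-0.027,0,0],[-0.027,0,0],[-0.027,0,0],[-0.025,0,0],[-0.0137,0,0],[-0.007,0,0],[0,0,0],[0,0,0]]' --angular '[[0,0,-0.0864],[0,0,-0.0864],[0,0,-0.0863],[0,0,0],[0,0,0],[0,0,0],[0,0,0],[0,0,0],[0,0,0],[0,0,0],[0,0,0],[0,0,0],[0,0,0],[0,0,0],[0,0,0],[0,0,0],[0,0,0],[0,0,0],[0,0,0],[0,0,0]]'

```text
clock: 7.02
ee_pos: [0.5033, 0.0431, 0.1367]
eef_rot: [3.14, -0.001, -1.57]
ft_force: [-0.1, -1.0, -3.0]
opening: 0.0495
```

```bash
python3 go.py .5045 .0435 .138 -1.57; python3 - <<'E'
from h import *
from workcell import camera
for n,b in(("scene",(210,90,320,230)),("top",(150,130,270,240))):
    im=cv2.cvtColor(camera(n),cv2.COLOR_RGB2BGR); cv2.imwrite(f"pics/n1_{n}_raw.png",im)
    cv2.imwrite(f"pics/n1_{n}.png",cv2.resize(im[b[1]:b[3],b[0]:b[2]],None,fx=4,fy=4,interpolation=cv2.INTER_CUBIC))
E
```

```text
t 7.02 pos [0.5033 0.0431 0.1367] rot [ 3.1401e+00 -6.0000e-04 -1.5700e+00] q [ 0.4   0.23 -0.2  -0.   -1.14 -0.4 ] F [-0.1  -0.98 -3.04] open 0.0495
tool delta [-0.0004 -0.0012 -0.0013] rotvec [ 0.0014 -0.0006 -0.    ]
```

View pics/n1_scene.png

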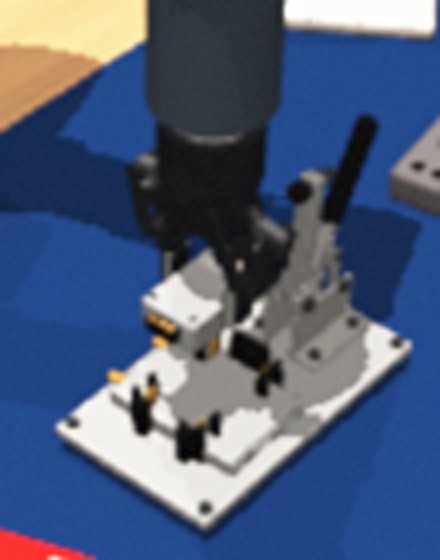

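View pics/n1_top.png

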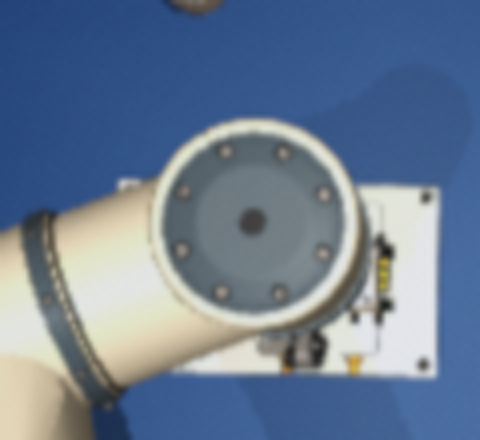

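```bash
python3 - <<'E'
from h import *
from workcell import status
p=status.sense()["ee_pos"]; print(p)
for n,b,F in(("scene",(225,140,300,215),8),("top",(215,160,265,230),8)):
    im=cv2.imread(f"pics/n1_{n}_raw.png")
    c=cv2.resize(im[b[1]:b[3],b[0]:b[2]],None,fx=F,fy=F,interpolation=cv2.INTER_CUBIC)
    def pts(P,col):
        for a in ((proj(n,P)-b[:2]+.5)*F).astype(int): cv2.circle(c,tuple(map(int,a)),3,col,1)
    P=corners((-.025,.025),(-.045,.045),(0,.028),[p[0],p[1],0,p[2]-.013]); pts(P,(0,0,255))
    pts(corners((-.013,.013),(-.054,-.054),(.011,.021),[p[0],p[1],0,p[2]-.013]),(0,255,0))
    pts(corners((-.0258,.0258),(-.046,.046),(.025,.048),[.5045,.0435,.001,.013]),(255,0,255))
    cv2.imwrite(f"pics/n2_{n}.png",c)
E
```

```text
[0.50359487 0.04250932 0.13695454]
```

View pics/n2_scene.png

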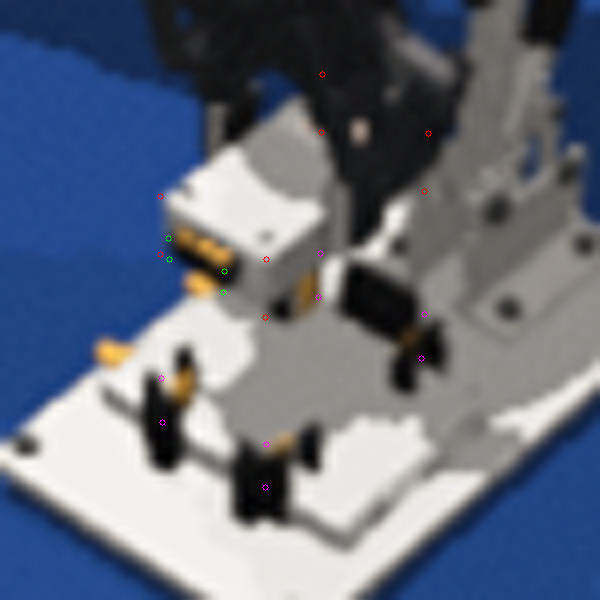

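View pics/n2_top.png

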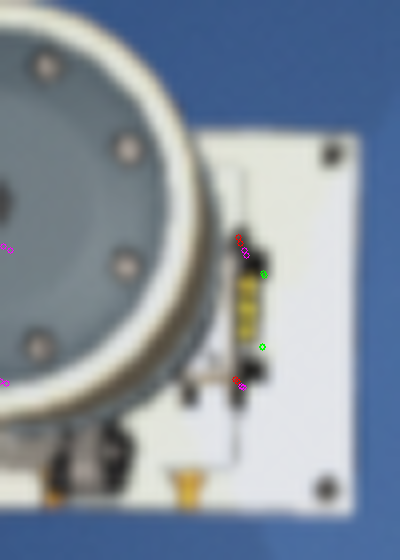

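The robot-based overlay of the module (red/green) matches both pictures within ~1–2 px: strip in the top crop at (248,310) lies between the green marks, and the nest's marks (magenta) sit on the black guides. I'll descend to just above the mouth.

Call:
carry_out --hand '[0.4,0.4,0.4,0.4,0.4,0.4,0.4,0.4,0.4]' --offset '[[0,0,0.01],[0,0,0.015],[0,0,0.015],[0,0,0.01],[0,0,0.008],[0,0,0],[0,0,0],[0,0,0],[0,0,0]]' --angular '[[0,0,0],[0,0,0],[0,0,0],[0,0,0],[0,0,0],[0,0,0],[0,0,0],[0,0,0],[0,0,0]]'

```text
clock: 7.87
ee_pos: [0.5046, 0.0435, 0.0801]
eef_rot: [-3.14, 0.0, -1.57]
ft_force: [0.7, -0.4, -2.2]
opening: 0.0494
```

```bash
python3 go.py .5045 .0435 .079 -1.57; python3 - <<'E'
from h import *
from workcell import status,camera
im=cv2.cvtColor(camera("scene"),cv2.COLOR_RGB2BGR); im2=cv2.cvtColor(camera("top"),cv2.COLOR_RGB2BGR)
ps=[status.sense()["ee_pos"]]
for _ in range(3): camera("top"); ps.append(status.sense()["ee_pos"])
print(np.array(ps).round(4),np.mean(ps,0)); p=np.mean(ps,0)
out=[]
for n,b,F,im in(("scene",(225,140,300,215),6,im),("top",(215,160,265,235),6,im2)):
    c=cv2.resize(im[b[1]:b[3],b[0]:b[2]],None,fx=F,fy=F,interpolation=cv2.INTER_CUBIC)
    def pts(P,col):
        for a in ((proj(n,P)-b[:2]+.5)*F).astype(int): cv2.circle(c,tuple(map(int,a)),3,col,1)
    pts(corners((-.025,.025),(-.045,.045),(0,.028),[p[0],p[1],0,p[2]-.013]),(0,0,255))
    pts(corners((-.013,.013),(-.054,-.054),(.011,.021),[p[0],p[1],0,p[2]-.013]),(0,255,0))
    pts(corners((-.0258,.0258),(-.046,.046),(.025,.048),[.5045,.0435,.001,.013]),(255,0,255))
    out.append(c)
cv2.imwrite("pics/n3.png",np.hstack(out))
E
```

```text
t 7.87 pos [0.5046 0.0435 0.0801] rot [-3.1399e+00  4.0000e-04 -1.5696e+00] q [ 0.4   0.28 -0.29  0.   -1.   -0.39] F [ 0.73 -0.37 -2.19] open 0.0494
tool delta [-0.      0.0001  0.0011] rotvec [-0.0017  0.0004  0.0004]
[[0.5044 0.0435 0.08  ]
 [0.5043 0.0435 0.0798]
 [0.5042 0.0434 0.0797]
 [0.5041 0.0434 0.0796]] [0.50421506 0.04346297 0.07977846]
```

View pics/n3.png

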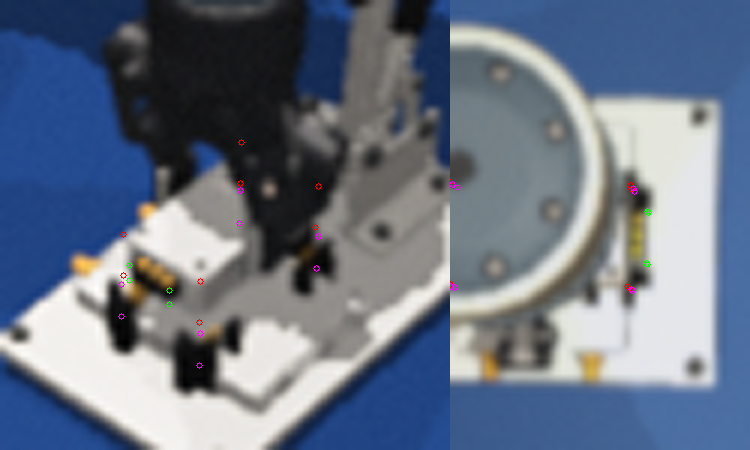

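Close match with the nest in x; along y possibly ~1 mm towards +y, well inside the 4 mm lead-in. Lowering slowly while watching the force.

Call:
carry_out --hand '[0.4,0.4,0.4,0.4,0.4,0.4]' --offset '[[0,0,0.0025],[0,0,0.0025],[0,0,0.0025],[0,0,0.0025],[0,0,0],[0,0,0]]' --angular '[[0,0,0],[0,0,0],[0,0,0],[0,0,0],[0,0,0],[0,0,0]]'

```text
clock: 8.62
ee_pos: [0.5038, 0.0433, 0.0691]
eef_rot: [3.141, -0.0, -1.57]
ft_force: [0.4, 0.3, -1.7]
opening: 0.0498
```

Call:
carry_out --hand '[0.4,0.4,0.4,0.4]' --offset '[[0,0,0.0015],[0,0,0.0015],[0,0,0],[0,0,0]]' --angular '[[0,0,0],[0,0,0],[0,0,0],[0,0,0]]'

```text
clock: 8.95
ee_pos: [0.5042, 0.0434, 0.0664]
eef_rot: [-3.141, 0.0, -1.57]
ft_force: [1.2, 0.2, -1.7]
opening: 0.0495
```

Call:
carry_out --hand '[0.4,0.4,0.4,0.4]' --offset '[[0,0,0.0015],[0,0,0.0015],[0,0,0],[0,0,0]]' --angular '[[0,0,0],[0,0,0],[0,0,0],[0,0,0]]'

```text
clock: 9.28
ee_pos: [0.5044, 0.0435, 0.0634]
eef_rot: [-3.141, 0.0, -1.57]
ft_force: [2.5, -0.4, -1.4]
opening: 0.0498
```

```bash
python3 go.py .5045 .0435 .079 -1.57; python3 - <<'E'
from h import *
from workcell import camera
out=[]
for n,b,F in(("scene",(225,140,300,215),6),("top",(215,160,265,235),6)):
    im=cv2.cvtColor(camera(n),cv2.COLOR_RGB2BGR)
    out.append(cv2.resize(im[b[1]:b[3],b[0]:b[2]],None,fx=F,fy=F,interpolation=cv2.INTER_CUBIC))
cv2.imwrite("pics/n4.png",np.hstack(out))
E
```

```text
t 9.28 pos [0.5044 0.0435 0.0634] rot [-3.1407e+00  2.0000e-04 -1.5696e+00] q [ 0.4   0.3  -0.31  0.   -0.96 -0.39] F [ 2.48 -0.38 -1.4 ] open 0.0498
tool delta [-0.     -0.0002 -0.0156] rotvec [-0.0009  0.0002  0.0004]
```

View pics/n4.png

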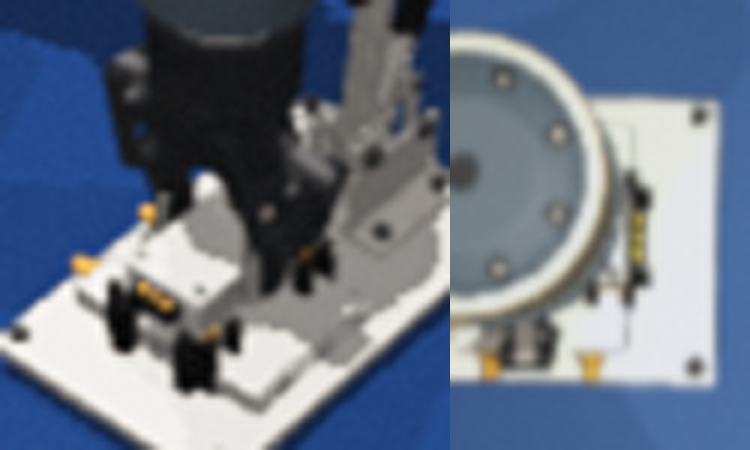

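Scene crop: the strip (155,298) is between the slot posts (125,315) and (195,360), the module level in the mouth. A small side force (+x 2.5 N) says shift a touch towards +x.

Call:
carry_out --hand '[0.4,0.4,0.4,0.4,0.4]' --offset '[[0,-0.0005,0],[0,0,0.001],[0,0,0.001],[0,0,0],[0,0,0]]' --angular '[[0,0,0],[0,0,0],[0,0,0],[0,0,0],[0,0,0]]'

```text
clock: 9.8
ee_pos: [0.5046, 0.0433, 0.0614]
eef_rot: [-3.141, -0.0, -1.57]
ft_force: [1.5, -0.6, 1.1]
opening: 0.0495
```

Call:
carry_out --hand '[0.4,0.4,0.4,0.4]' --offset '[[0,0,0.001],[0,0,0.001],[0,0,0],[0,0,0]]' --angular '[[0,0,0],[0,0,0],[0,0,0],[0,0,0]]'

```text
clock: 10.13
ee_pos: [0.5046, 0.0433, 0.0593]
eef_rot: [-3.141, 0.0, -1.57]
ft_force: [2.2, -0.2, 1.0]
opening: 0.0498
```

Springs now carry it (~8 mm above the seat). Releasing and rising.

Call:
carry_out --hand '[0.65,0.75,0.8,0.8,0.8,0.8,0.8,0.8,0.8,0.8,0.8,0.8]' --offset '[[0,0,0],[0,0,0],[0,0,0],[0,0,0],[0,0,0],[0,0,-0.01],[0,0,-0.015],[0,0,-0.02],[0,0,-0.015],[0,0,0],[0,0,0],[0,0,0]]' --angular '[[0,0,0],[0,0,0],[0,0,0],[0,0,0],[0,0,0],[0,0,0],[0,0,0],[0,0,0],[0,0,0],[0,0,0],[0,0,0],[0,0,0]]'

```text
clock: 11.13
ee_pos: [0.5038, 0.0433, 0.1186]
eef_rot: [3.14, 0.0, -1.57]
ft_force: [0.6, -0.1, 0.2]
opening: 0.0683
```

```bash
python3 go.py .5045 .0435 .079 -1.57; python3 - <<'E'
from h import *
from workcell import camera
out=[]
for n,b,F in(("scene",(225,140,300,215),6),("top",(215,160,265,235),6)):
    im=cv2.cvtColor(camera(n),cv2.COLOR_RGB2BGR)
    out.append(cv2.resize(im[b[1]:b[3],b[0]:b[2]],None,fx=F,fy=F,interpolation=cv2.INTER_CUBIC))
cv2.imwrite("pics/n5.png",np.hstack(out))
E
```

```text
t 11.13 pos [0.5038 0.0433 0.1186] rot [ 3.1403  0.     -1.57  ] q [ 0.4   0.24 -0.23 -0.   -1.1  -0.39] F [ 0.61 -0.06  0.17] open 0.0683
tool delta [-0.0002 -0.0008  0.0396] rotvec [0.0013 0.     0.    ]
```

View pics/n5.png

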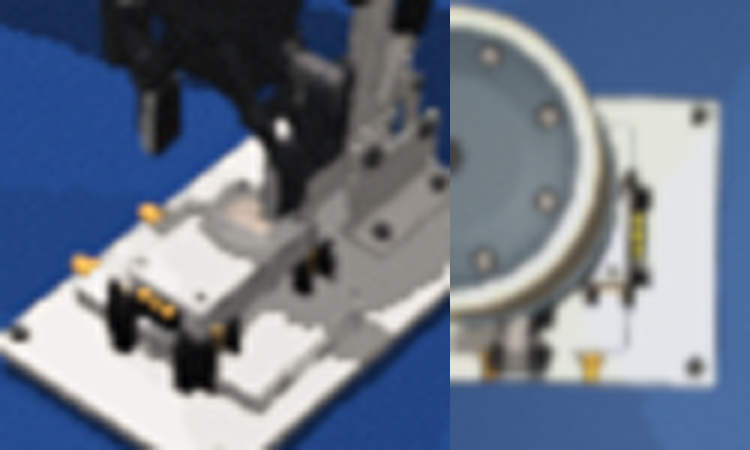

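The module sits in the nest, strip in the −y slot, part-way down. I'll shut the fingers and come down on mid-lid.

Call:
carry_out --hand '[0,0,0,0,0,0,0,0,0,0,0,0]' --offset '[[0,0,0],[0,0,0],[0,0,0],[0,0,0],[0,0,0],[0,0,0],[0,0,0],[0,0,0],[0,0,0.01],[0,0,0.01],[0,0,0.005],[0,0,0]]' --angular '[[0,0,0],[0,0,0],[0,0,0],[0,0,0],[0,0,0],[0,0,0],[0,0,0],[0,0,0],[0,0,0],[0,0,0],[0,0,0],[0,0,0]]'

```text
clock: 12.23
ee_pos: [0.503, 0.043, 0.0921]
eef_rot: [3.138, -0.001, -1.57]
ft_force: [-1.0, 0.1, 0.5]
opening: -0.0001
```

```bash
python3 go.py .5045 .0435 .085 -1.57; python3 - <<'E'
from h import *
from workcell import camera
out=[]
for n,b,F in(("scene",(225,140,300,215),6),):
    im=cv2.cvtColor(camera(n),cv2.COLOR_RGB2BGR)
    out.append(cv2.resize(im[b[1]:b[3],b[0]:b[2]],None,fx=F,fy=F,interpolation=cv2.INTER_CUBIC))
cv2.imwrite("pics/n6.png",np.hstack(out))
E
```

```text
t 12.23 pos [0.503  0.043  0.0921] rot [ 3.1377e+00 -1.0000e-03 -1.5700e+00] q [ 0.4   0.27 -0.27 -0.   -1.03 -0.39] F [-1.03  0.15  0.5 ] open -0.0001
tool delta [-0.0005 -0.0015  0.0071] rotvec [ 0.0038 -0.001  -0.    ]
```

View pics/n6.png

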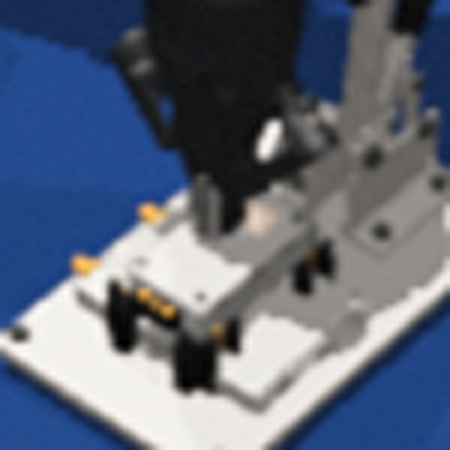

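Call:
carry_out --hand '[0,0,0,0,0,0]' --offset '[[0,0,0.0015],[0,0,0.0015],[0,0,0.0015],[0,0,0.001],[0,0,0],[0,0,0]]' --angular '[[0,0,0],[0,0,0],[0,0,0],[0,0,0],[0,0,0],[0,0,0]]'

```text
clock: 12.78
ee_pos: [0.5044, 0.0433, 0.0888]
eef_rot: [-3.141, 0.0, -1.57]
ft_force: [0.2, 0.3, 0.5]
opening: 0.0003
```

Call:
carry_out --hand '[0,0,0,0]' --offset '[[0,0,0.001],[0,0,0.001],[0,0,0],[0,0,0]]' --angular '[[0,0,0],[0,0,0],[0,0,0],[0,0,0]]'

```text
clock: 13.12
ee_pos: [0.5044, 0.0433, 0.0867]
eef_rot: [3.141, -0.0, -1.57]
ft_force: [0.3, 0.9, 0.5]
opening: -0.0001
```

Call:
carry_out --hand '[0,0,0]' --offset '[[0,0,0.001],[0,0,0],[0,0,0]]' --angular '[[0,0,0],[0,0,0],[0,0,0]]'

```text
clock: 13.37
ee_pos: [0.5044, 0.0433, 0.0857]
eef_rot: [3.141, -0.0, -1.57]
ft_force: [-0.0, -0.0, -0.5]
opening: 0.0005
```

Call:
carry_out --hand '[0,0,0,0]' --offset '[[0,0,0.001],[0,0,0.001],[0,0,0],[0,0,0]]' --angular '[[0,0,0],[0,0,0],[0,0,0],[0,0,0]]'

```text
clock: 13.7
ee_pos: [0.5045, 0.0433, 0.0839]
eef_rot: [-3.141, 0.0, -1.57]
ft_force: [-0.1, 0.4, 2.3]
opening: 0.0002
```

Call:
carry_out --hand '[0,0,0]' --offset '[[0,0,0.001],[0,0,0],[0,0,0]]' --angular '[[0,0,0],[0,0,0],[0,0,0]]'

```text
clock: 13.95
ee_pos: [0.5045, 0.0434, 0.0828]
eef_rot: [-3.141, 0.0, -1.57]
ft_force: [0.4, -0.3, 1.3]
opening: 0.0001
```

Call:
carry_out --hand '[0,0,0]' --offset '[[0,0,0.001],[0,0,0],[0,0,0]]' --angular '[[0,0,0],[0,0,0],[0,0,0]]'

```text
clock: 14.2
ee_pos: [0.5044, 0.0434, 0.0817]
eef_rot: [3.141, 0.0, -1.57]
ft_force: [1.2, -0.0, 1.4]
opening: -0.0004
```

Call:
carry_out --hand '[0,0,0]' --offset '[[0,0,0.001],[0,0,0],[0,0,0]]' --angular '[[0,0,0],[0,0,0],[0,0,0]]'

```text
clock: 14.45
ee_pos: [0.5043, 0.0433, 0.0806]
eef_rot: [3.141, 0.0, -1.57]
ft_force: [-0.0, 0.1, 0.5]
opening: 0.0004
```

Call:
carry_out --hand '[0,0,0]' --offset '[[0,0,0.001],[0,0,0],[0,0,0]]' --angular '[[0,0,0],[0,0,0],[0,0,0]]'

```text
clock: 14.7
ee_pos: [0.5043, 0.0433, 0.0796]
eef_rot: [3.141, 0.0, -1.57]
ft_force: [0.6, -0.3, 0.3]
opening: -0.0001
```

Call:
carry_out --hand '[0,0,0]' --offset '[[0,0,0.001],[0,0,0],[0,0,0]]' --angular '[[0,0,0],[0,0,0],[0,0,0]]'

```text
clock: 14.95
ee_pos: [0.5043, 0.0433, 0.0786]
eef_rot: [3.141, -0.0, -1.57]
ft_force: [0.3, -0.5, 0.9]
opening: -0.0002
```

Call:
carry_out --hand '[0,0,0]' --offset '[[0,0,0.0007],[0,0,0],[0,0,0]]' --angular '[[0,0,0],[0,0,0],[0,0,0]]'

```text
clock: 15.2
ee_pos: [0.5044, 0.0433, 0.078]
eef_rot: [3.142, 0.0, -1.57]
ft_force: [-0.1, -0.7, -0.3]
opening: 0.0002
```

```bash
python3 - <<'E'
from h import *
from workcell import camera
out=[]
for n,b,F in(("scene",(235,155,290,210),10),):
    im=cv2.cvtColor(camera(n),cv2.COLOR_RGB2BGR)
    out.append(cv2.resize(im[b[1]:b[3],b[0]:b[2]],None,fx=F,fy=F,interpolation=cv2.INTER_CUBIC))
cv2.imwrite("pics/n7.png",np.hstack(out))
E
```

```text
(no output)
```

View pics/n7.png

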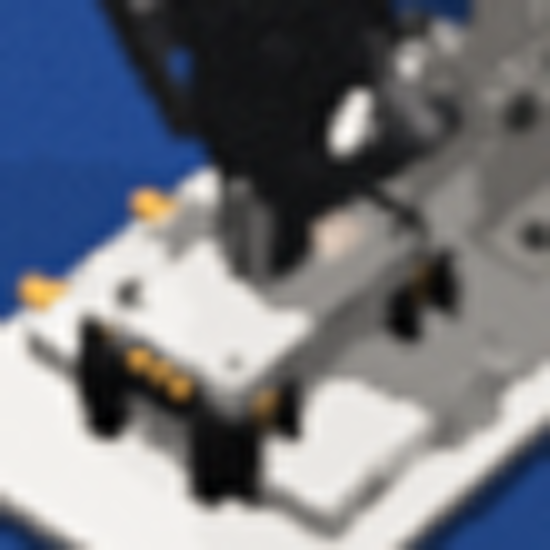

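Module still appears roughly level; no hard stop felt yet. Continuing gently.

Call:
carry_out --hand '[0,0,0]' --offset '[[0,0,0.0007],[0,0,0],[0,0,0]]' --angular '[[0,0,0],[0,0,0],[0,0,0]]'

```text
clock: 15.5
ee_pos: [0.5043, 0.0433, 0.0773]
eef_rot: [3.141, -0.0, -1.57]
ft_force: [0.6, -2.1, 0.7]
opening: 0.0001
```

Call:
carry_out --hand '[0,0,0]' --offset '[[0,0,0.0005],[0,0,0],[0,0,0]]' --angular '[[0,0,0],[0,0,0],[0,0,0]]'

```text
clock: 15.75
ee_pos: [0.5044, 0.0433, 0.0768]
eef_rot: [3.142, -0.0, -1.57]
ft_force: [-0.4, -0.7, 1.5]
opening: 0.0002
```

Call:
carry_out --hand '[0,0,0]' --offset '[[0,0,0.0005],[0,0,0],[0,0,0]]' --angular '[[0,0,0],[0,0,0],[0,0,0]]'

```text
clock: 16.0
ee_pos: [0.5045, 0.0433, 0.0767]
eef_rot: [-3.141, -0.0, -1.57]
ft_force: [-1.4, -0.3, 4.3]
opening: -0.0001
```

Call:
carry_out --hand '[0,0,0]' --offset '[[0,0,0.0005],[0,0,0],[0,0,0]]' --angular '[[0,0,0],[0,0,0],[0,0,0]]'

```text
clock: 16.25
ee_pos: [0.5045, 0.0433, 0.0767]
eef_rot: [-3.141, -0.0, -1.569]
ft_force: [-2.9, 0.7, 9.0]
opening: 0.0002
```

Call:
carry_out --hand '[0,0,0]' --offset '[[0,0,0.0005],[0,0,0],[0,0,0]]' --angular '[[0,0,0],[0,0,0],[0,0,0]]'

```text
clock: 16.5
ee_pos: [0.5045, 0.0433, 0.0767]
eef_rot: [-3.141, -0.0, -1.569]
ft_force: [-4.7, 0.4, 12.3]
opening: -0.0002
```

Hard stop felt: z stays at 0.0767 while the force climbs 1.5→4→9→12 N (expected home height ≈0.077). I'll back off and look.

Call:
carry_out --hand '[0,0,0,0,0,0]' --offset '[[0,0,0],[0,0,-0.003],[0,0,-0.01],[0,0,-0.02],[0,0,-0.02],[0,0,0]]' --angular '[[0,0,0],[0,0,0],[0,0,0],[0,0,0],[0,0,0],[0,0,0]]'

```text
clock: 17.0
ee_pos: [0.5068, 0.0436, 0.1326]
eef_rot: [-3.135, 0.001, -1.569]
ft_force: [1.6, -0.6, 0.2]
opening: -0.0002
```

```bash
python3 go.py .5045 .0435 .085 -1.57; python3 - <<'E'
from h import *
from workcell import camera
n,b,F="scene",(235,150,295,210),10
im=cv2.cvtColor(camera(n),cv2.COLOR_RGB2BGR)
c=cv2.resize(im[b[1]:b[3],b[0]:b[2]],None,fx=F,fy=F,interpolation=cv2.INTER_CUBIC)
for z,col in((.0377,(0,0,255)),(.0427,(0,255,0))):
    for a in ((proj(n,corners((-.025,.025),(-.045,.045),(0.028,),[.5045,.0435,.001,z]))-b[:2]+.5)*F).astype(int): cv2.circle(c,tuple(map(int,a)),3,col,1)
cv2.imwrite("pics/n8.png",c)
E
```

```text
t 17.0 pos [0.5068 0.0436 0.1326] rot [-3.1349e+00  1.0000e-03 -1.5690e+00] q [ 0.4   0.23 -0.21  0.   -1.12 -0.39] F [ 1.58 -0.57  0.16] open -0.0002
tool delta [0.0002 0.0026 0.0476] rotvec [-0.0067  0.001   0.001 ]
```

View pics/n8.png

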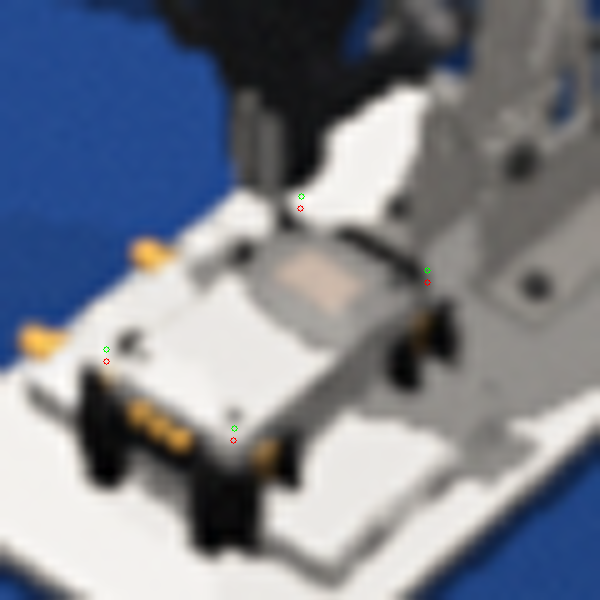

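Level to the eye: lid corners lie within ~1 px of the home overlay (red). I'll confirm by feeling both ends of the lid lightly: first the strip end.

Call:
carry_out --hand '[0,0,0,0,0,0,0,0,0]' --offset '[[0.016,0,0],[0.016,0,0],[0,0,0.015],[0,0,0.015],[0,0,0.012],[0,0,0.006],[0,0,0],[0,0,0],[0,0,0]]' --angular '[[0,0,0],[0,0,0],[0,0,0],[0,0,0],[0,0,0],[0,0,0],[0,0,0],[0,0,0],[0,0,0]]'

```text
clock: 17.8
ee_pos: [0.5049, 0.0115, 0.081]
eef_rot: [-3.141, 0.0, -1.569]
ft_force: [0.9, 0.5, 0.6]
opening: 0.0
```

Call:
carry_out --hand '[0,0,0,0]' --offset '[[0,0,0.001],[0,0,0.001],[0,0,0],[0,0,0]]' --angular '[[0,0,0],[0,0,0],[0,0,0],[0,0,0]]'

```text
clock: 18.13
ee_pos: [0.5045, 0.0114, 0.0786]
eef_rot: [-3.141, 0.0, -1.57]
ft_force: [0.1, -0.2, 0.1]
opening: -0.0001
```

Call:
carry_out --hand '[0,0,0,0]' --offset '[[0,0,0.001],[0,0,0],[0,0,0],[0,0,0]]' --angular '[[0,0,0],[0,0,0],[0,0,0],[0,0,0]]'

```text
clock: 18.47
ee_pos: [0.5045, 0.0113, 0.0774]
eef_rot: [-3.142, -0.0, -1.57]
ft_force: [0.0, -0.9, 0.0]
opening: -0.0001
```

Call:
carry_out --hand '[0,0,0]' --offset '[[0,0,0.0007],[0,0,0],[0,0,0]]' --angular '[[0,0,0],[0,0,0],[0,0,0]]'

```text
clock: 18.72
ee_pos: [0.5046, 0.0113, 0.0767]
eef_rot: [-3.141, -0.0, -1.57]
ft_force: [-0.1, 0.2, 0.8]
opening: 0.0003
```

Call:
carry_out --hand '[0,0,0]' --offset '[[0,0,0.0006],[0,0,0],[0,0,0]]' --angular '[[0,0,0],[0,0,0],[0,0,0]]'

```text
clock: 18.97
ee_pos: [0.5046, 0.0113, 0.0767]
eef_rot: [-3.141, -0.0, -1.569]
ft_force: [-1.3, 0.9, 5.2]
opening: 0.0001
```

Strip end meets the hard stop at the same z = 0.0767 as mid-lid: home and level. Now I lift and go between the clamp arm and handle.

Call:
carry_out --hand '[0,0,0,0,0,0,0,0,0,0,0,0,0,0,0,0,0]' --offset '[[0,0,-0.01],[0,0,-0.024],[0,0,-0.035],[0,0,-0.035],[0,0,-0.035],[0,0,-0.025],[0,0,-0.01],[-0.015,0,0],[-0.025,0,0],[-0.025,0,0],[-0.025,0,0],[-0.025,0,0],[-0.025,0,0],[-0.0177,0,0],[-0.008,0,0],[0,0,0],[0,0,0]]' --angular '[[0,0,0],[0,0,0],[0,0,0],[0,0,0],[0,0,0],[0,0,0],[0,0,0],[0,0,0],[0,0,0],[0,0,0],[0,0,0],[0,0,0],[0,0,0],[0,0,0],[0,0,0],[0,0,0],[0,0,0]]'

```text
clock: 20.38
ee_pos: [0.504, 0.1768, 0.2496]
eef_rot: [3.141, -0.001, -1.569]
ft_force: [-0.1, 0.4, -0.5]
opening: 0.0002
```

```bash
python3 go.py .5045 .178 .19 -1.57; python3 - <<'E'
from h import *
from workcell import camera
n,b,F="scene",(225,90,325,210),5
im=cv2.cvtColor(camera(n),cv2.COLOR_RGB2BGR)
c=cv2.resize(im[b[1]:b[3],b[0]:b[2]],None,fx=F,fy=F,interpolation=cv2.INTER_CUBIC)
for X,col in(([.5045,.2107,.1783],(0,0,255)),([.5045,.189,.25-.011],(0,255,0)),([.5045,.189,.179],(0,255,255)),([.5045,.167,.179],(0,255,255))):
    a=((proj(n,X)[0]-b[:2]+.5)*F).astype(int); cv2.circle(c,tuple(map(int,a)),4,col,2)
cv2.imwrite("pics/h1.png",c)
E
```

```text
t 20.38 pos [0.504  0.1768 0.2496] rot [ 3.1407e+00 -7.0000e-04 -1.5691e+00] q [ 0.63  0.22  0.08  0.   -1.43 -0.63] F [-0.15  0.35 -0.46] open 0.0002
tool delta [-0.0013 -0.0005  0.0596] rotvec [ 0.0009 -0.0007  0.0009]
```

View pics/h1.png

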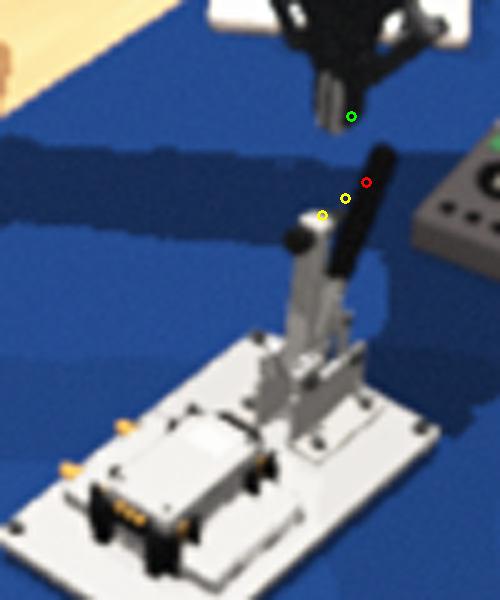

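Gap between arm top (315,215) and handle (365,215) is visible and free; the module is level in the nest at (170,460). Lowering into the gap, a bit high on the grip.

Call:
carry_out --hand '[0,0,0,0,0,0,0]' --offset '[[-0.006,0,0],[0,0,0.012],[0,0,0.015],[0,0,0.015],[0,0,0.008],[0,0,0],[0,0,0]]' --angular '[[0,0,0],[0,0,0],[0,0,0],[0,0,0],[0,0,0],[0,0,0],[0,0,0]]'

```text
clock: 21.02
ee_pos: [0.5044, 0.1826, 0.2004]
eef_rot: [-3.142, -0.001, -1.57]
ft_force: [0.4, -0.1, -0.2]
opening: -0.0001
```

```bash
python3 go.py .5045 .2057 .200 -1.57; python3 - <<'E'
from h import *
from workcell import camera
n,b,F="scene",(225,70,325,190),5
im=cv2.cvtColor(camera(n),cv2.COLOR_RGB2BGR)
c=cv2.resize(im[b[1]:b[3],b[0]:b[2]],None,fx=F,fy=F,interpolation=cv2.INTER_CUBIC)
cv2.imwrite("pics/h2.png",c)
E
```

```text
t 21.02 pos [0.5044 0.1826 0.2004] rot [-3.1415e+00 -5.0000e-04 -1.5702e+00] q [ 0.64  0.24 -0.01  0.   -1.31 -0.64] F [ 0.39 -0.09 -0.24] open -0.0001
tool delta [-0.0231 -0.0001  0.0003] rotvec [-0.0001 -0.0005 -0.0002]
```

View pics/h2.png

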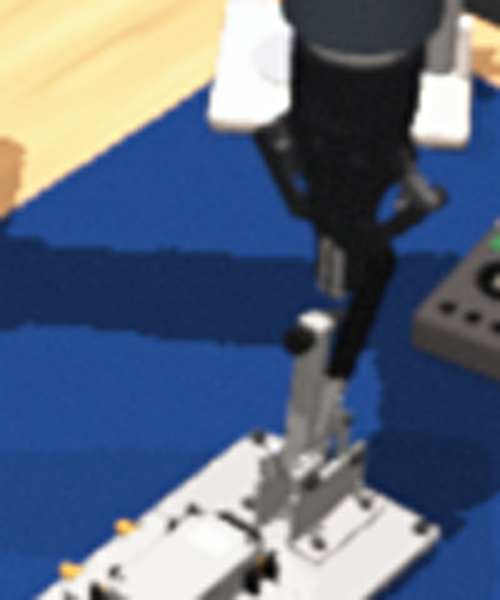

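Fingers are between arm and handle, tips near (335,290). Pushing towards +y.

Call:
carry_out --hand '[0,0,0,0,0,0]' --offset '[[-0.008,0,0],[-0.008,0,0],[-0.005,0,0],[-0.004,0,0.002],[-0.003,0,0.003],[0,0,0]]' --angular '[[0,0,0],[0,0,0],[0,0,0],[0,0,0],[0,0,0],[0,0,0]]'

```text
clock: 21.57
ee_pos: [0.5044, 0.2116, 0.195]
eef_rot: [-3.141, -0.0, -1.569]
ft_force: [-0.5, -0.7, 1.8]
opening: -0.0002
```

Call:
carry_out --hand '[0,0,0,0]' --offset '[[-0.004,0,0.004],[-0.004,0,0.004],[-0.004,0,0.004],[0,0,0]]' --angular '[[0,0,0],[0,0,0],[0,0,0],[0,0,0]]'

```text
clock: 21.9
ee_pos: [0.5042, 0.2235, 0.1826]
eef_rot: [3.142, 0.0, -1.57]
ft_force: [0.8, -0.1, 0.9]
opening: 0.0004
```

```bash
python3 go.py .5045 .2245 .183 -1.57; python3 - <<'E'
from h import *
from workcell import camera
n,b,F="scene",(225,70,325,190),5
im=cv2.cvtColor(camera(n),cv2.COLOR_RGB2BGR)
c=cv2.resize(im[b[1]:b[3],b[0]:b[2]],None,fx=F,fy=F,interpolation=cv2.INTER_CUBIC)
cv2.imwrite("pics/h3.png",c)
E
```

```text
t 21.9 pos [0.5042 0.2235 0.1826] rot [ 3.1415  0.     -1.5695] q [ 0.7   0.28 -0.01 -0.   -1.28 -0.7 ] F [ 0.76 -0.07  0.86] open 0.0004
tool delta [-0.001  -0.0003 -0.0004] rotvec [0.     0.     0.0005]
```

View pics/h3.png

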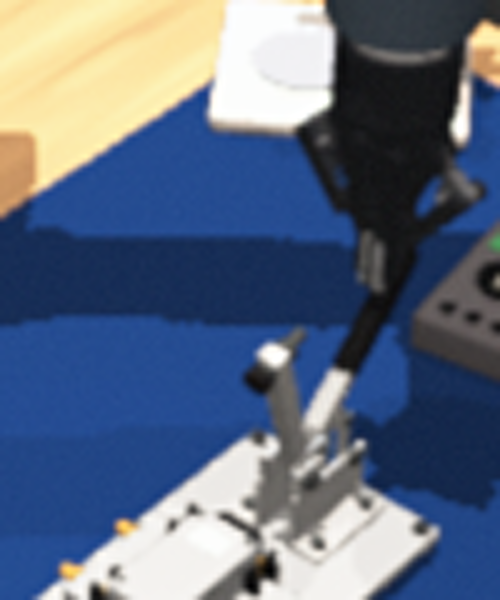

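The handle follows (now leaning, at (375,310)) and the arm has begun to swing to (270,360). Continuing along the arc.

Call:
carry_out --hand '[0,0,0,0,0,0]' --offset '[[-0.003,0,0.004],[-0.003,0,0.004],[-0.003,0,0.004],[-0.003,0,0.004],[-0.002,0,0.005],[0,0,0]]' --angular '[[0,0,0],[0,0,0],[0,0,0],[0,0,0],[0,0,0],[0,0,0]]'

```text
clock: 22.45
ee_pos: [0.5037, 0.2371, 0.1609]
eef_rot: [3.14, -0.0, -1.57]
ft_force: [1.1, -0.0, 0.3]
opening: 0.0002
```

Call:
carry_out --hand '[0,0,0,0,0]' --offset '[[-0.002,0,0.004],[-0.001,0,0.004],[-0.001,0,0.004],[-0.001,0,0.004],[0,0,0]]' --angular '[[0,0,0],[0,0,0],[0,0,0],[0,0,0],[0,0,0]]'

```text
clock: 22.87
ee_pos: [0.5036, 0.2422, 0.1446]
eef_rot: [3.14, -0.0, -1.57]
ft_force: [0.2, -1.2, -0.5]
opening: -0.0
```

```bash
python3 go.py .5045 .2445 .137 -1.57; python3 - <<'E'
from h import *
from workcell import camera
n,b,F="scene",(225,70,325,190),5
im=cv2.cvtColor(camera(n),cv2.COLOR_RGB2BGR)
c=cv2.resize(im[b[1]:b[3],b[0]:b[2]],None,fx=F,fy=F,interpolation=cv2.INTER_CUBIC)
cv2.imwrite("pics/h4.png",c)
E
```

```text
t 22.87 pos [0.5036 0.2422 0.1446] rot [ 3.1398e+00 -2.0000e-04 -1.5699e+00] q [ 0.73  0.32 -0.05 -0.   -1.2  -0.73] F [ 0.16 -1.18 -0.52] open -0.0
tool delta [-0.0023 -0.0009  0.0076] rotvec [ 0.0018 -0.0002  0.0001]
```

View pics/h4.png

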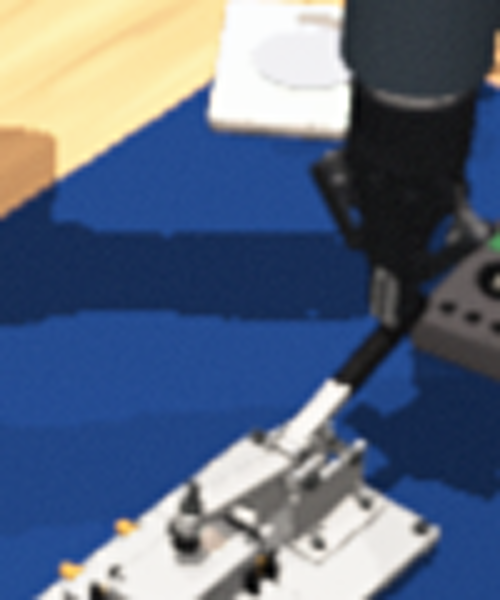

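The arm is nearly level, the foot (190,530) over mid-lid, handle ~20° up. Now the last part, mainly downwards.

Call:
carry_out --hand '[0,0,0,0,0]' --offset '[[-0.001,0,0.004],[-0.001,0,0.004],[-0.001,0,0.004],[0,0,0.004],[0,0,0]]' --angular '[[0,0,0],[0,0,0],[0,0,0],[0,0,0],[0,0,0]]'

```text
clock: 23.33
ee_pos: [0.504, 0.2453, 0.1293]
eef_rot: [3.141, 0.0, -1.57]
ft_force: [0.1, 0.4, 1.0]
opening: -0.0001
```

Call:
carry_out --hand '[0,0,0,0,0]' --offset '[[0,0,0.003],[0,0,0.003],[0,0,0.003],[0,0,0],[0,0,0]]' --angular '[[0,0,0],[0,0,0],[0,0,0],[0,0,0],[0,0,0]]'

```text
clock: 23.75
ee_pos: [0.504, 0.2448, 0.1208]
eef_rot: [3.141, -0.001, -1.57]
ft_force: [-0.8, -0.7, 0.3]
opening: -0.0004
```

Call:
carry_out --hand '[0,0,0,0]' --offset '[[0,0,0.002],[0,0,0.002],[0,0,0],[0,0,0]]' --angular '[[0,0,0],[0,0,0],[0,0,0],[0,0,0]]'

```text
clock: 24.08
ee_pos: [0.504, 0.2448, 0.1168]
eef_rot: [3.141, -0.0, -1.57]
ft_force: [-0.8, -0.5, 0.0]
opening: -0.0001
```

```bash
python3 go.py .5045 .2465 .1107 -1.57; python3 - <<'E'
from h import *
from workcell import camera
n,b,F="scene",(225,90,325,210),5
im=cv2.cvtColor(camera(n),cv2.COLOR_RGB2BGR)
c=cv2.resize(im[b[1]:b[3],b[0]:b[2]],None,fx=F,fy=F,interpolation=cv2.INTER_CUBIC)
cv2.imwrite("pics/h5.png",c)
E
```

```text
t 24.08 pos [0.504  0.2448 0.1168] rot [ 3.1411e+00 -5.0000e-04 -1.5698e+00] q [ 0.73  0.34 -0.09  0.   -1.13 -0.73] F [-0.83 -0.48  0.03] open -0.0001
tool delta [-0.0017 -0.0005  0.0061] rotvec [ 0.0005 -0.0005  0.0002]
```

View pics/h5.png

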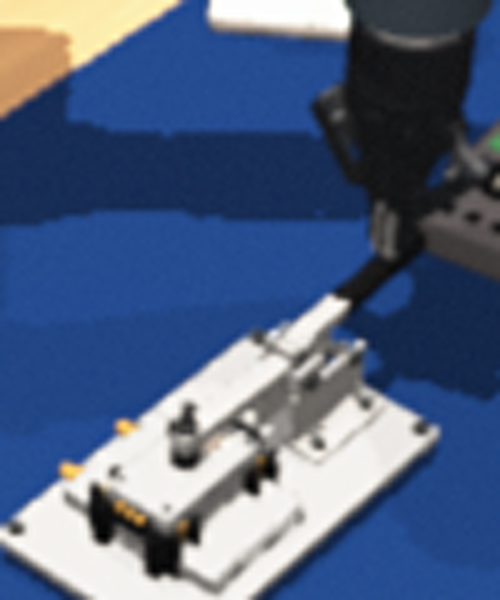

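Call:
carry_out --hand '[0,0,0,0]' --offset '[[0,0,0.002],[0,0,0.001],[0,0,0],[0,0,0]]' --angular '[[0,0,0],[0,0,0],[0,0,0],[0,0,0]]'

```text
clock: 24.47
ee_pos: [0.5041, 0.245, 0.1139]
eef_rot: [3.141, -0.0, -1.57]
ft_force: [-0.5, 0.6, 0.0]
opening: -0.0
```

Call:
carry_out --hand '[0,0,0,0]' --offset '[[0,0,0.001],[0,0,0.001],[0,0,0],[0,0,0]]' --angular '[[0,0,0],[0,0,0],[0,0,0],[0,0,0]]'

```text
clock: 24.8
ee_pos: [0.5042, 0.245, 0.112]
eef_rot: [3.141, -0.0, -1.57]
ft_force: [-0.5, 0.6, -0.4]
opening: -0.0002
```

Call:
carry_out --hand '[0,0,0,0]' --offset '[[0,0,0.001],[0,0,0],[0,0,0],[0,0,0]]' --angular '[[0,0,0],[0,0,0],[0,0,0],[0,0,0]]'

```text
clock: 25.13
ee_pos: [0.5042, 0.245, 0.1111]
eef_rot: [3.142, -0.0, -1.57]
ft_force: [-0.6, -0.3, 0.3]
opening: -0.0001
```

Call:
carry_out --hand '[0,0,0,0]' --offset '[[0,0,0.001],[0,0,0],[0,0,0],[0,0,0]]' --angular '[[0,0,0],[0,0,0],[0,0,0],[0,0,0]]'

```text
clock: 25.47
ee_pos: [0.5042, 0.245, 0.1101]
eef_rot: [3.142, -0.0, -1.57]
ft_force: [-0.2, 0.5, 0.1]
opening: 0.0005
```

Call:
carry_out --hand '[0,0,0]' --offset '[[0,0,0.001],[0,0,0],[0,0,0]]' --angular '[[0,0,0],[0,0,0],[0,0,0]]'

```text
clock: 25.72
ee_pos: [0.5041, 0.245, 0.109]
eef_rot: [3.141, -0.0, -1.57]
ft_force: [-0.3, -0.6, -0.3]
opening: -0.0002
```

Call:
carry_out --hand '[0,0,0]' --offset '[[0,0,0.001],[0,0,0],[0,0,0]]' --angular '[[0,0,0],[0,0,0],[0,0,0]]'

```text
clock: 25.97
ee_pos: [0.5043, 0.2451, 0.1084]
eef_rot: [-3.141, 0.0, -1.57]
ft_force: [-0.4, -0.2, 2.1]
opening: 0.0003
```

```bash
python3 go.py .5045 .2465 .1107 -1.57; python3 - <<'E'
from h import *
from workcell import camera
n,b,F="scene",(255,105,325,165),9
im=cv2.cvtColor(camera(n),cv2.COLOR_RGB2BGR)
c=cv2.resize(im[b[1]:b[3],b[0]:b[2]],None,fx=F,fy=F,interpolation=cv2.INTER_CUBIC)
for a in (proj(n,corners((-.009,.009),(.157,.196,.235),(.069,.087),[.5045,.0435,.001,.0127]))-b[:2]+.5)*F: cv2.circle(c,tuple(map(int,a)),3,(0,0,255),1)
cv2.imwrite("pics/h6.png",c)
E
```

```text
t 25.97 pos [0.5043 0.2451 0.1084] rot [-3.1412e+00  2.0000e-04 -1.5697e+00] q [ 0.73  0.35 -0.11  0.   -1.11 -0.73] F [-0.36 -0.25  2.06] open 0.0003
tool delta [-0.0014 -0.0002 -0.0023] rotvec [-0.0004  0.0002  0.0003]
```

View pics/h6.png

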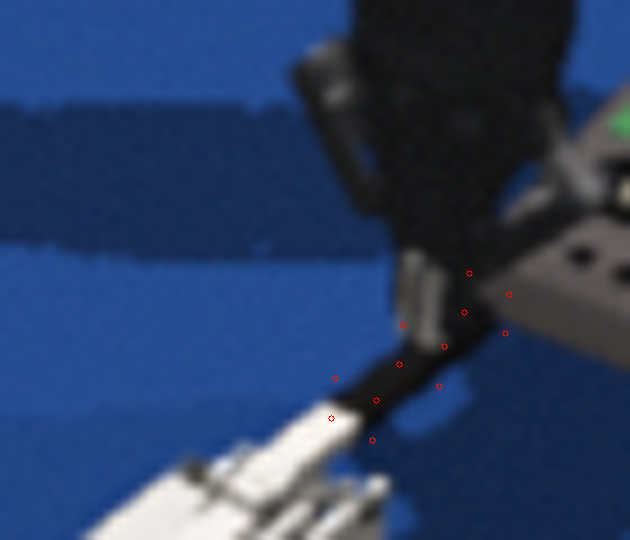

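Handle matches the overlay for the closed position (level) and contact begins at z = 0.1084. Pressing on to find its hard stop.

Call:
carry_out --hand '[0,0,0]' --offset '[[0,0,0.0007],[0,0,0],[0,0,0]]' --angular '[[0,0,0],[0,0,0],[0,0,0]]'

```text
clock: 26.27
ee_pos: [0.5043, 0.2452, 0.1077]
eef_rot: [-3.141, 0.0, -1.57]
ft_force: [-1.2, 1.4, 4.6]
opening: -0.0
```

Call:
carry_out --hand '[0,0,0]' --offset '[[0,0,0.0007],[0,0,0],[0,0,0]]' --angular '[[0,0,0],[0,0,0],[0,0,0]]'

```text
clock: 26.52
ee_pos: [0.5043, 0.2452, 0.1071]
eef_rot: [-3.141, 0.0, -1.569]
ft_force: [-2.2, 0.2, 5.5]
opening: 0.0003
```

Call:
carry_out --hand '[0,0,0,0]' --offset '[[0,0,0.0005],[0,0,0],[0,0,0],[0,0,0]]' --angular '[[0,0,0],[0,0,0],[0,0,0],[0,0,0]]'

```text
clock: 26.85
ee_pos: [0.5044, 0.2453, 0.1068]
eef_rot: [-3.141, 0.001, -1.569]
ft_force: [-2.4, 0.3, 7.3]
opening: 0.0002
```

Call:
carry_out --hand '[0,0,0,0]' --offset '[[0,0,0.0007],[0,0,0],[0,0,0],[0,0,0]]' --angular '[[0,0,0],[0,0,0],[0,0,0],[0,0,0]]'

```text
clock: 27.18
ee_pos: [0.5044, 0.2454, 0.1063]
eef_rot: [-3.141, 0.001, -1.569]
ft_force: [-2.7, 0.5, 6.9]
opening: 0.0003
```

Call:
carry_out --hand '[0,0,0,0]' --offset '[[0,0,0.0007],[0,0,0],[0,0,0],[0,0,0]]' --angular '[[0,0,0],[0,0,0],[0,0,0],[0,0,0]]'

```text
clock: 27.52
ee_pos: [0.5044, 0.2454, 0.1059]
eef_rot: [-3.14, 0.001, -1.569]
ft_force: [-2.8, 0.3, 8.4]
opening: 0.0002
```

Call:
carry_out --hand '[0,0,0,0]' --offset '[[0,0,0.0007],[0,0,0],[0,0,0],[0,0,0]]' --angular '[[0,0,0],[0,0,0],[0,0,0],[0,0,0]]'

```text
clock: 27.85
ee_pos: [0.5045, 0.2455, 0.1054]
eef_rot: [-3.14, 0.001, -1.569]
ft_force: [-4.1, 1.1, 10.1]
opening: -0.0001
```

```bash
python3 - <<'E'
from h import *
from workcell import camera
for n,b,F in (("scene",(235,100,325,200),6),("top",(130,150,260,240),6)):
    im=cv2.cvtColor(camera(n),cv2.COLOR_RGB2BGR)
    c=cv2.resize(im[b[1]:b[3],b[0]:b[2]],None,fx=F,fy=F,interpolation=cv2.INTER_CUBIC)
    for a in (proj(n,corners((-.009,.009),(.157,.196,.235),(.087,),[.5045,.0435,.001,.0127]))-b[:2]+.5)*F: cv2.circle(c,tuple(map(int,a)),3,(0,0,255),1)
    cv2.imwrite(f"pics/h7_{n}.png",c)
E
```

```text
(no output)
```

View pics/h7_scene.png

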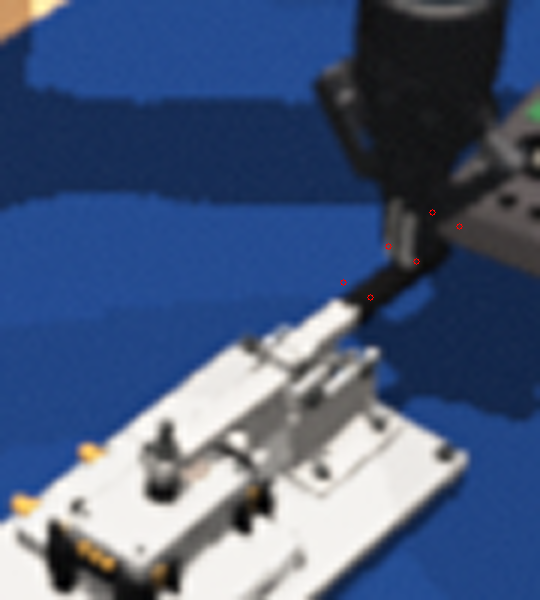

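View pics/h7_top.png

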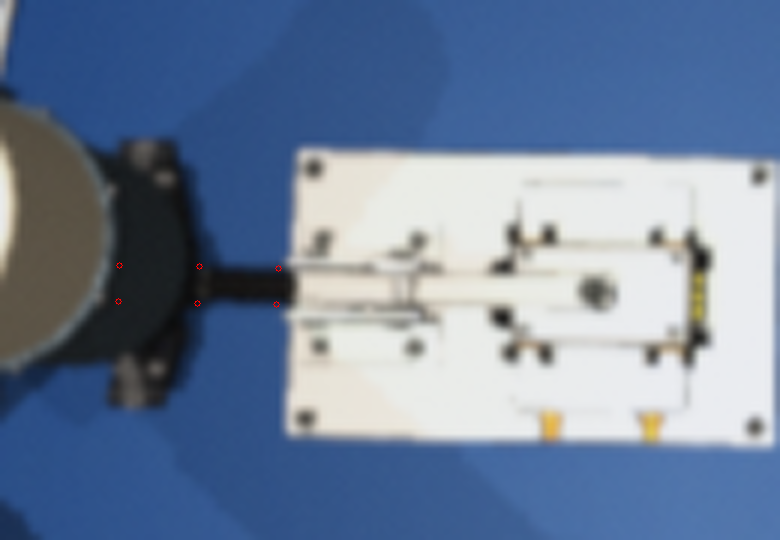

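The arm is level with the foot on mid-lid (scene (160,470)). To tell a springy stop from remaining handle travel, I'll unload step by step.

Call:
carry_out --hand '[0,0,0]' --offset '[[0,0,-0.001],[0,0,0],[0,0,0]]' --angular '[[0,0,0],[0,0,0],[0,0,0]]'

```text
clock: 28.2
ee_pos: [0.5044, 0.2454, 0.106]
eef_rot: [-3.141, 0.001, -1.569]
ft_force: [-3.9, 0.7, 7.9]
opening: 0.0
```

Call:
carry_out --hand '[0,0,0]' --offset '[[0,0,-0.001],[0,0,0],[0,0,0]]' --angular '[[0,0,0],[0,0,0],[0,0,0]]'

```text
clock: 28.45
ee_pos: [0.5044, 0.2453, 0.1067]
eef_rot: [-3.141, 0.001, -1.569]
ft_force: [-3.1, -0.4, 6.1]
opening: -0.0002
```

Call:
carry_out --hand '[0,0,0]' --offset '[[0,0,-0.001],[0,0,0],[0,0,0]]' --angular '[[0,0,0],[0,0,0],[0,0,0]]'

```text
clock: 28.7
ee_pos: [0.5043, 0.2452, 0.1073]
eef_rot: [-3.141, 0.0, -1.57]
ft_force: [-1.5, 0.4, 4.0]
opening: -0.0001
```

The force/height curve retraces itself (elastic): the handle is at its stop. Lifting clear and looking.

Call:
carry_out --hand '[0,0,0,0,0,0,0,0,0,0,0,0,0,0]' --offset '[[0,0,-0.004],[0,0,-0.01],[0,0,-0.025],[0,0,-0.03],[0,0,-0.03],[0,0,-0.02],[0,0.02,0],[0,0.03,0],[0,0.03,0],[0,0.03,0],[0,0.03,0],[0,0.02,0],[0,0,0],[0,0,0]]' --angular '[[0,0,0],[0,0,0],[0,0,0],[0,0,0],[0,0,0],[0,0,0],[0,0,0],[0,0,0],[0,0,0],[0,0,0],[0,0,0],[0,0,0],[0,0,0],[0,0,0]]'

```text
clock: 29.87
ee_pos: [0.3436, 0.2448, 0.2269]
eef_rot: [-3.141, 0.001, -1.568]
ft_force: [0.6, 0.2, -0.3]
opening: 0.0001
```

```bash
python3 go.py .5045 .2465 .1107 -1.57; python3 - <<'E'
from h import *
from workcell import camera
for n,b,F in (("scene",(225,100,325,220),5),("top",(130,150,270,240),5)):
    im=cv2.cvtColor(camera(n),cv2.COLOR_RGB2BGR)
    cv2.imwrite(f"pics/f_{n}_raw.png",im)
    c=cv2.resize(im[b[1]:b[3],b[0]:b[2]],None,fx=F,fy=F,interpolation=cv2.INTER_CUBIC)
    for a in (proj(n,corners((-.009,.009),(.157,.196,.235),(.087,),[.5045,.0435,.001,.0127]))-b[:2]+.5)*F: cv2.circle(c,tuple(map(int,a)),3,(0,0,255),1)
    for a in (proj(n,corners((-.025,.025),(-.045,.045),(.028,),[.5045,.0435,.001,.0377]))-b[:2]+.5)*F: cv2.circle(c,tuple(map(int,a)),3,(0,255,0),1)
    cv2.imwrite(f"pics/f_{n}.png",c)
E
```

```text
t 29.87 pos [0.3436 0.2448 0.2269] rot [-3.1408e+00  9.0000e-04 -1.5680e+00] q [ 0.99  0.   -0.23  0.   -1.34 -0.99] F [ 0.62  0.17 -0.27] open 0.0001
tool delta [-0.0011 -0.1608  0.1163] rotvec [-0.0008  0.0009  0.002 ]
```

View pics/f_scene.png

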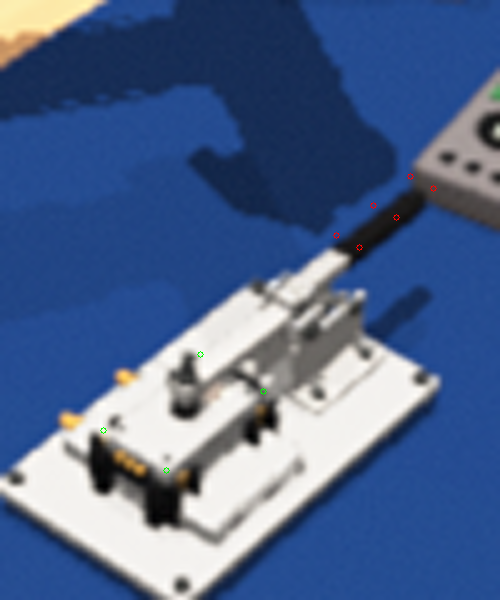

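View pics/f_top.png

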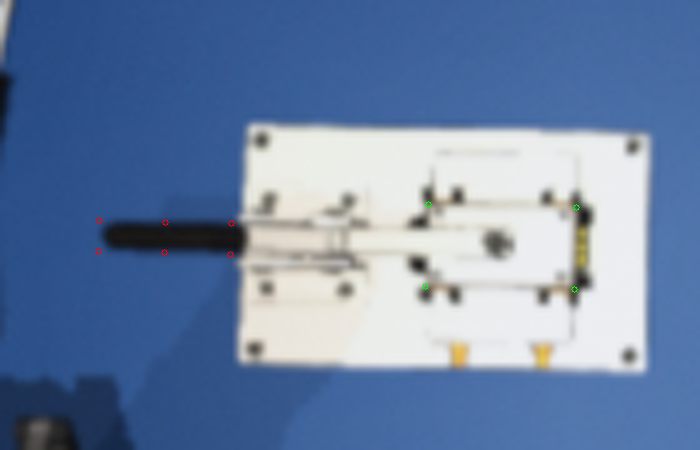

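Final pictures: handle level (scene (350,248)–(415,203), if anything slightly below level), the foot on mid-lid at (185,400), module corners on the home overlay, strip in the slot away from the clamp, robot clear. Handing in.

```bash
python3 - <<'E'
from workcell import order
print(order.finish_job())
E
```

```text
the job is handed in; nothing more can be done
None
```

I put the aluminium module in the nest with its terminal strip in the slot away from the clamp, pressed it home, closed the clamp and handed the job in. The hand-in reports no verdict. The robot clock stood at 29.9 s at the last move, against a limit of 72 s.

- **Module home:** Pressing mid-lid, I met the hard stop at tool height z = 0.0767. The height held while the force rose from 1.5 to about 12 N, as read at the wrist between moves (limit 25 N). The strip end of the lid met the stop at the same height with about 5 N, so the module was level before I touched the clamp. I did not touch-check the plain end.
- **Clamp:** I pushed the handle over and down. It met its stop, with a maximum of about 10 N, and the force fell back the same way on release. The last pictures show the handle level or slightly past level, the foot on mid-lid and the robot clear of everything.
- **What did not match:** I felt almost no force on the way down from about 20° of handle angle; the handle seems to have gone over centre ahead of the fingers. Its stop then came about 2–4 mm lower than I had calculated and felt springy rather than hard.
- **Not measured:** I judged the foot's pressing force and the exact handle angle only from pictures and touch. I did not check the other bench things in detail, but I never went near them.

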